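# Load the filter plate and hold a part-drawn piston

## Robot

A 6-joint arm with a two-finger parallel gripper is mounted at the origin on the work surface. World frame = base frame: x ahead of the robot, y to its left, z up, the work surface at z = 0. Lengths are in mm, angles in degrees, forces in N, time in s.
With the tool pointing down it reaches from about 275 to 850 mm from the base axis. Payload 19 kg.
Tool frame: the origin (TCP) lies midway between the tips of the shut fingers; the grasp point (between the pads) lies 19 mm behind it; z points along the fingers, x is the direction in which the jaws open and shut, and the axes are right-handed (so a half turn about z gives the same grasp; the last joint's range is limited). The gripper opens to 85 mm and grips with 20 to 120 N. Pads are 22 mm wide; open, the fingers measure 114 mm over their backs; the gripper's body (76 mm by 85 mm) begins 54 mm behind the grasp point. The pads swing forward as they close: fully open they stand 13 mm farther back than shut.
Start: joints at [-79.527, 8.623, 82.357, -0, 89.026, -7.678], TCP at [179.101, -546.361, 208.167] pointing down, gripper open.
Joint ranges: [-160.23, 160.23], [-39.13, 120.54], [6.94, 153.29], [-79.49, 259.48], [9.18, 160.14], [-161.06, 161.06]. Speed limits (degrees/s): [108.29, 108.29, 127.2, 172.46, 172.46, 172.46].

## Interface

Orientations are given as a 3x3 rotation matrix whose columns are the frame's x, y, z axes.
In Python, from plant import manip gives the robot as it stands.
- The arm moves only by the shell command python3 -m pendant 'ROWS'. ROWS is JSON, a list that holds one entry, the list of rows, each a list of 7 numbers: the shift along the tool's x, y, z in m, then the turn, a rotation vector about the tool's x, y, z in rad, then the finger opening in m, from 0 to 0.0854. In form: [[[tx, ty, tz, ax, ay, az, gripper], ...]]. A call has 1 to 10 rows; each row is the pose to reach, as a shift and turn from the pose measured when the call began, along the tool's axes at that moment; what a row does not reach only later rows make up. A row lasts 1/10 s, in which the tool goes at most 50 mm and 8.59 degrees, less where a joint would pass 70% of its speed; a pose out of reach is approached as far as the arm can. A call with a gripper value outside its range is refused whole. The fingers move at their own pace and stop on an object; the grip force is fixed at half the most. Time passes only in rows, so rows that repeat a pose let the fingers close. It gives the time, the measured TCP pose, the force and the opening at its end, in the units of the state.
- manip.sense(): the state, without advancing time (a new reading comes with each control period).
- manip.camera(name): name is "scene" or "top" or "wrist"; returns the picture (384x512x3 uint8, red, green, blue); there is no depth.
- manip.get_calibration(name): a dict with "mtx" (3x3 intrinsics, pixels), "dist_coeffs" ([k1, k2, p1, p2, k3] as OpenCV has them; the pictures are not rectified), "R" (3x3) and "t" (3): a world point X has camera coordinates R X + t; the wrist camera has in their place "hand_eye" (4x4, takes a point from camera to tool coordinates, whose origin is the TCP and whose axes are the tool frame's). Camera axes: x right, y down, z forward; pixel columns grow to the right and rows downward; lengths in mm; the calibration is good to about 2 mm. A picture is of the moment at which its call begins: read the wrist's pose just before it. get_calibration takes no time and is no camera call.
- manip.job_done(): hands the job in, once; it reports no verdict.
The state is a dict: "time_s": time; "joint_positions": joint angles; "dq": joint speeds; "tau": joint torques, N m; "tool_pos": TCP position; "ee_rot": TCP orientation; "ft_force": force on the tool from outside, world axes, zero at the start; "wrist_torque": the same for the moment, N m; "width": finger opening in mm.
Only numpy, scipy, OpenCV 4.12 (cv2) and the standard library are available. Lean on these libraries where they do the work, as an engineer would, in place of code of your own. Each camera call takes 0.05 s, during which the arm holds its last target.

## Task

Take the filter plate (the wider of the two upright plates in the stand, with the round window) and slide it fully home into the slot of the hand sampling pump. Then take the pump's piston rod by its black toggle and draw it gently straight up, without letting it bind in the bore or overshoot, until its collar is level with the pointer on the index post. Finish while still holding the rod steady at that height; leave the pointer as it is set and do not disturb the other plate or the fittings lying about.

Things in the scene. Friction and masses are not known exactly. Their poses are not given: they have to be found in the camera images.
- pump: Hand sampling pump, fixed to the counter: dark base 70 x 215 x 10 mm, carrying two aluminium blocks in a row along its y axis. The taller pump block (60 mm in x, y from +17 to +105 mm, top 110 mm above the counter) has the bore and the index post; the lower filter head (60 mm in x, y from -110 to -34 mm, top 65 mm above the counter) has the slot. Origin on the counter under the middle; z up. Its place and yaw vary, and it may stand on either side.
- slot_mouth (a point): Centre of the slot opening, in the top face of the filter head (axes as the pump: x across the thin way of the slot, y along it, z up). Slot 9.6 mm (x) by 52.8 mm (y), 40 mm deep, with a 3 mm chamfer around the mouth.
- bore_mouth (a point): Centre of the round vertical bore in the top face of the pump block, 117 mm from slot_mouth along the pump's +y and 45 mm higher (axes as the pump). Bore 17.2 mm wide, 95 mm deep.
- collar (a point): Centre of the collar of the piston rod, a flat steel disc 26 mm wide and 5 mm thick; z up along the rod. The rod is loose, about 0.2 kg, 16 mm in diameter, and reaches 92 mm down into the bore below the collar; at the start the collar rests on the pump block. Nothing but its weight and light friction resists drawing it, and it drops back when let go.
- toggle_grip (a point): Centre of the black toggle on top of the same rod: a bar 14 mm (its x, the way to grip it) by 40 mm (its y) by 26 mm (z), 25.5 mm above the collar's centre; below it a neck 12 mm wide and 10 mm long leads to the collar. The bar starts roughly along the pump's y axis (within 0.4 rad).
- pointer_tip (a point): Tip of a dark pointer blade 3 mm thick and 10 mm wide that reaches from the index post towards the rod, at mid-thickness; its end is 30 mm from the bore's axis, on the pump's +y side. The post is 10 mm wide, 50 mm from the bore's axis, its top 62 mm above the pump block. The pointer is clamped stiffly (yields to about 8 N) and is set 25 to 50 mm above the resting collar, anew each time.
- filter_mid (a point): Centre of the filter plate, a loose aluminium slab 8 mm thick (x) by 50 mm wide (y) by 70 mm tall (z, up) with a white round window on both faces and its two lower corners bevelled 6 mm; about 0.08 kg. It stands upright in the stand, 22 mm deep. It may go into the slot either way round; fully home its centre is 5 mm below slot_mouth and 30 mm of it stand out.
- stand: Grey plate stand, fixed, 60 x 150 x 30 mm, origin on the counter under its middle, two loose slots in line along its y axis, 36 mm either side of its middle: one holds the filter plate, the other the blank (either way). On the other side of the counter from the pump.
- blank: Plain aluminium blank plate, 8 x 34 x 58 mm, upright in the other slot of the stand; origin under its middle. Leave alone.
- nipple_a: Brass hex nipple, standing, about 28 mm wide and 41 mm tall; origin at its foot. Leave alone.
- nipple_b: Brass hex nipple, standing, about 25 mm wide and 37 mm tall; origin at its foot. Leave alone.
- nipple_c: Brass hex nipple, standing, about 31 mm wide and 45 mm tall; origin at its foot. Leave alone.
- tee: White nylon tee fitting lying flat, 68 mm by 50 mm, 26 mm high; origin underneath. Leave alone.
- regulator: Blue flow regulator, upright, 50 x 72 mm, 66 mm high; origin underneath. Leave alone.
- dryer: Frosted glass drying tube lying along its y axis, 190 mm long, 34 mm high; origin underneath. Leave alone.
- rod: The whole piston rod; origin at the centre of its foot, 94.5 mm below the collar's centre, z up along the rod.
- filter: The filter plate again; origin at the middle of its lower edge, 35 mm below filter_mid.

How it is judged (in metres and radians):
On the way, in this order (a step that is already met when the one before it is completed fails the run):
1. the filter plate is fully home in the pump's slot (z of filter_mid in the frame of slot_mouth below -0.002 m and x of filter_mid in the frame of slot_mouth between -0.004 and 0.004 m and y of filter_mid in the frame of slot_mouth between -0.004 and 0.004 m and angle between the z axis of filter_mid and the z axis of slot_mouth, either way round below 0.1 rad), for 0.2 s.
2. the piston rod is being drawn by the gripper (z of collar in the frame of bore_mouth above 0.012 m and contact force between the fingers and rod above 1 N and angle between the z axis of collar and the z axis of bore_mouth, either way round below 0.08 rad and x of collar in the frame of bore_mouth between -0.004 and 0.004 m and y of collar in the frame of bore_mouth between -0.004 and 0.004 m), for 0.1 s.
At the end, for the whole second after the job is handed in: The filter plate is home in the slot (within 3 mm of its full depth, 4 mm sideways, upright) and let go; the rod is still in the bore, aligned within 0.08 rad, held still by the gripper with its collar level with the pointer tip within 4 mm, not bound (under 15 N against the pump) (all of step 1 and z of collar in the frame of pointer_tip between -0.004 and 0.004 m and angle between the z axis of collar and the z axis of bore_mouth, either way round below 0.08 rad and x of collar in the frame of bore_mouth between -0.004 and 0.004 m and y of collar in the frame of bore_mouth between -0.004 and 0.004 m and contact force between the fingers and rod above 1 N and contact force between rod and pump below 15 N and linear speed of rod below 0.01 m/s and contact force between each of the arm, the fingers and filter below 0.5 N); the arm keeps its last pose, push and grip.
It fails at once if the rod binds in the bore while it is drawn (over 25 N between rod and pump with the collar lifted 5 mm or more) (contact force between rod and pump above 25 N and z of collar in the frame of bore_mouth above 0.0075 m).
It fails at once if the rod is drawn more than 12 mm past the pointer (z of collar in the frame of pointer_tip above 0.012 m).
It fails at once if the pointer is shifted by more than 3 mm (distance of pointer_tip from where it was at the start of the episode above 0.003 m).
It fails at once if a bystander is moved by more than 30 mm (distance of any of nipple_a, nipple_b, nipple_c, tee, regulator, dryer, blank from where it was at the start of the episode above 0.03 m).
It also fails if it takes over 54 s, if anything falls off the work surface, if the arm or the gripper's body presses on something with over 40 N, if the wrist force passes 120 N, or if a joint passes its speed limit or range.

## Working session

There is one attempt and no reset: what is moved stays moved. The work goes in short steps, Python scripts to look and compute and a shell command to move; the robot and the scene stay as the last step left them, time stands still between calls to the robot, and variables do not carry over. Pictures are saved under pics/ and viewed, and the job is handed in when it is done.

```bash
ls -R . | head -50; mkdir -p pics
python3 - <<'E'
from plant import manip
import cv2
s=manip.sense();print(s)
for n in ("scene","top","wrist"):
    im=manip.camera(n); cv2.imwrite(f"pics/{n}0.png",im[:,:,::-1])
    c=manip.get_calibration(n); print(n,c)
E
```

```text
.:
pics

./pics:
{'time_s': 0.0, 'joint_positions': array([-7.95258703e+01,  8.65067148e+00,  8.23910534e+01, -1.32217962e-03,
        8.90252104e+01, -7.67639836e+00]), 'dq': array([ 0.07642043,  0.04224295,  0.01374466, -0.04420336, -0.06392064,
        0.06314482]), 'tau': array([-1.10068097e-03, -7.13049960e+01, -5.70866203e+01, -2.99557923e-04,
        8.79989559e-03, -1.16590812e-05]), 'tool_pos': array([ 179.05917889, -546.13929033,  207.59520714]), 'ee_rot': array([[ 3.11514800e-01, -9.50241271e-01, -2.35065086e-04],
       [-9.50240591e-01, -3.11514861e-01,  1.14458111e-03],
       [-1.16085448e-03, -1.33185570e-04, -9.99999317e-01]]), 'ft_force': array([ 0.1579894 ,  0.16318339, -0.54563779]), 'wrist_torque': array([ 0.03305877, -0.00557414, -0.01241201]), 'width': 85.3761585115194}
scene {'mtx': array([[440.43628251,   0.        , 261.77337106],
       [  0.        , 440.43628251, 195.65987888],
       [  0.        ,   0.        ,   1.        ]]), 'dist_coeffs': array([0.05018874, 0.        , 0.        , 0.        , 0.        ]), 'R': array([[-0.39369008,  0.91920017,  0.0
[... 539 characters left out ...]
 -0.00943513, -0.99933439]]), 't': array([ -20.24743644,  572.45589669, 1176.35178393])}
wrist {'mtx': array([[270.86086743,   0.        , 260.40267437],
       [  0.        , 270.86086743, 190.72784728],
       [  0.        ,   0.        ,   1.        ]]), 'dist_coeffs': array([-0.05032922,  0.        ,  0.        ,  0.        ,  0.        ]), 'hand_eye': array([[ 9.99999994e-01, -1.21891546e-05, -1.07802020e-04,
        -9.37780517e-01],
       [ 4.34535294e-05,  9.55481731e-01,  2.95050267e-01,
        -7.59670923e+01],
       [ 9.94064471e-05, -2.95050270e-01,  9.55481726e-01,
        -1.65409044e+02],
       [ 0.00000000e+00,  0.00000000e+00,  0.00000000e+00,
         1.00000000e+00]])}
```

View pics/scene0.png

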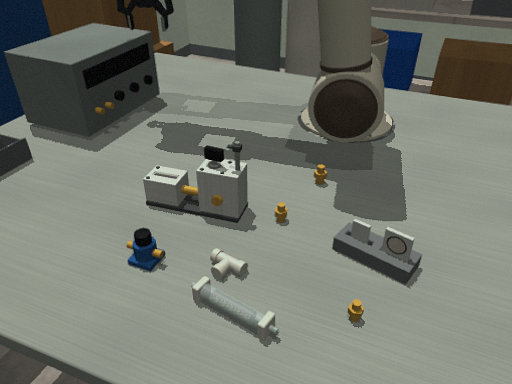

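View pics/top0.png

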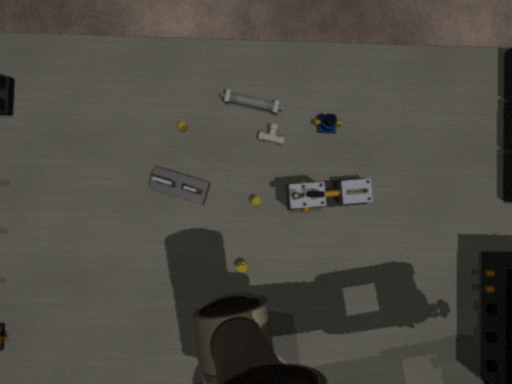

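View pics/wrist0.png

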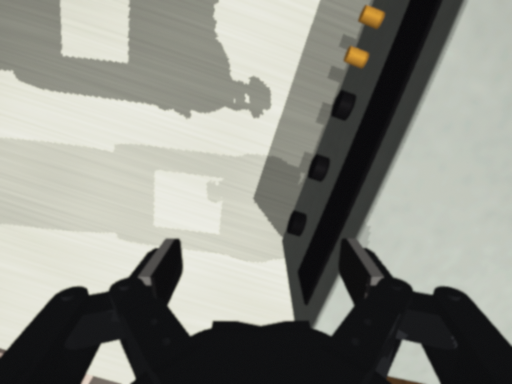

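```bash
cat > h.py <<'E'
import numpy as np, cv2
from plant import manip
def ray(n,uv,pose=None):
    c=manip.get_calibration(n)
    p=cv2.undistortPoints(np.array([[uv]],float),c["mtx"],c["dist_coeffs"])[0,0]
    d=np.array([p[0],p[1],1.])
    if n=="wrist":
        H=c["hand_eye"]; R,t=pose
        return R@H[:3,3]+t, R@(H[:3,:3]@d)
    R,t=c["R"],c["t"]
    return -R.T@t, R.T@d
def plane(n,uv,z,pose=None):
    o,d=ray(n,uv,pose); return o+d*(z-o[2])/d[2]
def tri(rays):
    A=np.zeros((3,3));b=np.zeros(3)
    for o,d in rays:
        d=d/np.linalg.norm(d);P=np.eye(3)-np.outer(d,d);A+=P;b+=P@o
    x=np.linalg.solve(A,b)
    return x,[np.linalg.norm((np.eye(3)-np.outer(d,d)/(d@d))@(x-o)) for o,d in rays]
def proj(n,X,pose=None):
    c=manip.get_calibration(n)
    if n=="wrist":
        H=c["hand_eye"];R,t=pose;Xt=R.T@(np.array(X)-t);Xc=H[:3,:3].T@(Xt-H[:3,3])
    else: Xc=c["R"]@np.array(X)+c["t"]
    return cv2.projectPoints(Xc[None],np.zeros(3),np.zeros(3),c["mtx"],c["dist_coeffs"])[0][0,0]
def crop(src,dst,x0,x1,y0,y1,f):
    im=cv2.imread(src)[y0:y1,x0:x1];cv2.imwrite(dst,cv2.resize(im,None,fx=f,fy=f,interpolation=cv2.INTER_CUBIC))
def snap(n,dst):
    s=manip.sense();im=manip.camera(n);cv2.imwrite(dst,im[:,:,::-1]);return s["ee_rot"],s["tool_pos"],s
E
python3 - <<'E'
from h import *
crop("pics/top0.png","pics/tp.png",280,380,165,225,8)
crop("pics/top0.png","pics/ts.png",140,220,155,215,8)
crop("pics/scene0.png","pics/sp.png",140,260,130,220,6)
E
```

```text
(no output)
```

View pics/tp.png

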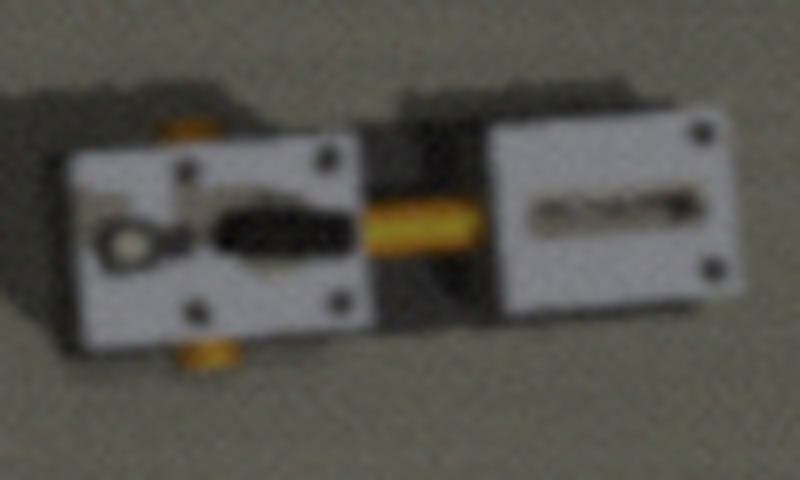

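View pics/ts.png

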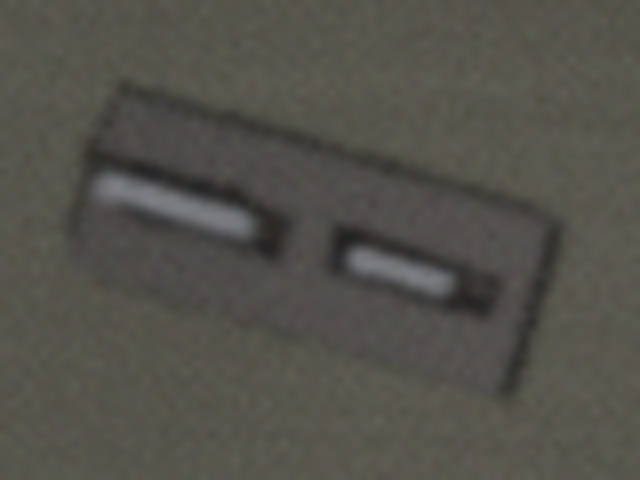

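View pics/sp.png

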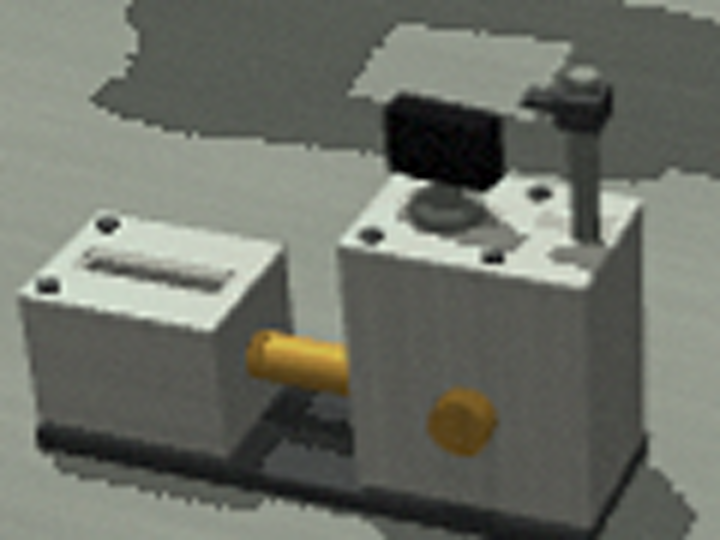

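Run:
```python
from h import *
def tp(x,y,z,x0=280,y0=165): return plane("top",((x+.5)/8-.5+x0,(y+.5)/8-.5+y0),z)
hd=[tp(*c,65) for c in [(490,125),(730,110),(742,290),(503,312)]]
pb=[tp(*c,110) for c in [(70,155),(358,130),(372,322),(83,348)]]
ch,cp=np.mean(hd,0),np.mean(pb,0)
print("head",ch,"pump",cp,np.round(hd),np.round(pb))
d=cp-ch;print("dist (exp 133)",np.hypot(*d[:2]),"dir",np.degrees(np.arctan2(d[1],d[0]))-90)
print("slot", tp(618,212,65))
f=[tp(*c,78,140,155) for c in [(100,185),(250,220)]];print("filter",f,np.mean(f,0),np.linalg.norm(f[1]-f[0]))
d=f[0]-f[1];print("yaw",np.degrees(np.arctan2(d[1],d[0]))-90)
b=[tp(*c,66,140,155) for c in [(350,258),(452,283)]];print("blank",b,np.linalg.norm(b[1]-b[0]))
st=[tp(*c,30,140,155) for c in [(122,90),(558,222),(508,395),(75,265)]];print("stand",np.round(st),np.mean(st,0))
print(manip.sense()["tool_pos"],manip.sense()["time_s"])
```

```text
head [ 569.6123426  -260.75249687   65.        ] pump [ 555.77915077 -128.30799822  110.        ] [[ 596. -220.   65.]
 [ 602. -297.   65.]
 [ 545. -302.   65.]
 [ 536. -225.   65.]] [[ 580.  -81.  110.]
 [ 590. -170.  110.]
 [ 531. -175.  110.]
 [ 521.  -87.  110.]]
dist (exp 133) 133.16494440156035 dir 5.962649941832581
slot [ 568.71594602 -261.32034958   65.        ]
filter [array([588.46325204, 261.41358028,  78.        ]), array([578.64566371, 213.74015019,  78.        ])] [583.55445788 237.57686523  78.        ] 48.67382229721919
yaw -11.636482224611811
blank [array([567.85043382, 183.6878448 ,  66.        ]), array([560.71660752, 150.89709892,  66.        ])] 33.557778435214665
stand [[623. 266.  30.]
 [583. 121.  30.]
 [525. 136.  30.]
 [564. 280.  30.]] [573.70195656 200.76618491  30.        ]
[ 179.05938136 -546.20793016  207.73637761] 0.15
```

```bash
python3 -m pendant '[[[-0.04,-0.04,0,0,0,-0.1,0.085],[-0.075,-0.075,0,0,0,-0.2,0.085],[-0.11,-0.11,0,0,0,-0.3,0.085],[-0.145,-0.145,0,0,0,-0.4,0.085],[-0.18,-0.18,0,0,0,-0.5,0.085],[-0.215,-0.215,0,0,0,-0.6,0.085],[-0.25,-0.25,0,0,0,-0.7,0.085],[-0.285,-0.285,0,0,0,-0.8,0.085],[-0.32,-0.32,0,0,0,-0.9,0.085],[-0.355,-0.355,0,0,0,-1.028,0.085]]]'
python3 - <<'E'
from h import *
s=manip.sense();R,t=s["ee_rot"],s["tool_pos"]
print(R.T@(np.array([583,237,160])-t), np.degrees(np.arctan2(R[1,0],R[0,0])),s["time_s"])
E
```

```text
time_s: 1.15
tool_pos: [405.2, -98.2, 208.3]
ee_rot: [[0.975, -0.22, 0.0], [-0.22, -0.975, 0.001], [0.0, -0.001, -1.0]]
ft_force: [1.1, -1.2, 0.2]
width: 85.1
[  99.642162   -366.04841773   48.54417378] -12.717669764433046 1.15
```

```bash
python3 -m pendant '[[[0.013,-0.048,0.01,0,0,0,0.085],[0.026,-0.095,0.02,0,0,0,0.085],[0.039,-0.143,0.03,0,0,0,0.085],[0.052,-0.19,0.035,0,0,0,0.085],[0.065,-0.238,0.04,0,0,0,0.085],[0.078,-0.285,0.044,0,0,0,0.085],[0.09,-0.33,0.048,0,0,0,0.085],[0.1,-0.366,0.048,0,0,0,0.085],[0.1,-0.366,0.048,0,0,0,0.085],[0.1,-0.366,0.048,0,0,0,0.085]]]'
python3 - <<'E'
from h import *
R,t,s=snap("wrist","pics/w1.png"); print(t,s["dq"].round(1));print(R)
E
```

```text
time_s: 2.15
tool_pos: [583.1, 237.3, 159.7]
ee_rot: [[0.976, -0.219, -0.001], [-0.219, -0.976, 0.0], [-0.001, 0.0, -1.0]]
ft_force: [-0.1, -0.6, -0.5]
width: 84.6
[583.10723467 237.30860397 159.71638361] [-1.5 -1.8  1.3 -0.1  0.1 -0.4]
[[ 9.75741240e-01 -2.18925145e-01 -9.01513463e-04]
 [-2.18925155e-01 -9.75741650e-01  8.90197563e-05]
 [-8.99132898e-04  1.10503727e-04 -9.99999590e-01]]
```

View pics/w1.png

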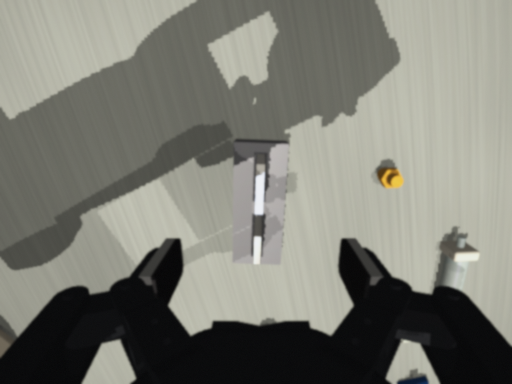

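Run:
```python
from h import *
crop("pics/w1.png","pics/w1c.png",215,310,130,275,4)
```

```text
(no output)
```

View pics/w1c.png

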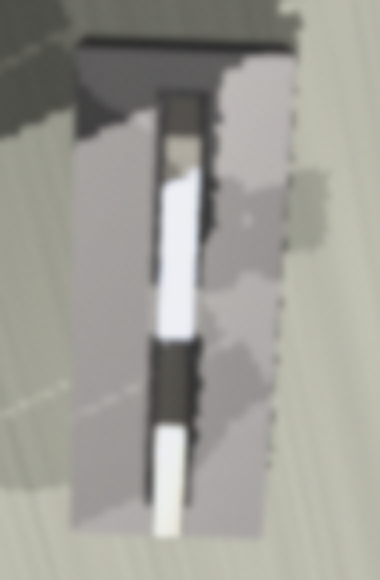

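Run:
```python
from h import *
import numpy as np
R=np.array([[ 9.75741240e-01,-2.18925145e-01,-9.01513463e-04],[-2.18925155e-01,-9.75741650e-01,8.90197563e-05],[-8.99132898e-04,1.10503727e-04,-9.99999590e-01]]);t=np.array([583.107,237.309,159.716])
P=(R,t)
u=lambda x,y:((x+.5)/4-.5+215,(y+.5)/4-.5+130)
for n,c,z in [("top far L",(163,180),78),("far R",(203,170),78),("near L",(157,338),78),("near R",(196,338),78),("beige top L",(166,135),78),("beige at 30",(166,135),30),("blank nearL",(155,425),66),("blankR",(186,425),66),("stand tl",(78,42),30),("tr",(295,48),30),("bl",(70,532),30),("br",(262,536),30),("slot l",(158,92),30),("slot r",(208,92),30),("slot bl",(152,338),30),("slot br",(200,338),30)]:
    print(n,plane("wrist",u(*c),z,P).round(1))
```

```text
top far L [582.  253.9  78. ]
far R [591.7 254.2  78. ]
near L [571.6 215.4  78. ]
near R [581.  213.3  78. ]
beige top L [585.1 264.2  78. ]
beige at 30 [582.1 255.   30. ]
blank nearL [564.1 186.7  66. ]
blankR [572.1 185.   66. ]
stand tl [564.7 285.1  30. ]
tr [621.5 270.7  30. ]
bl [524.8 139.1  30. ]
br [583.  124.7  30. ]
slot l [582.7 267.1  30. ]
slot r [596.  264.1  30. ]
slot bl [564.7 197.   30. ]
slot br [578.4 194.   30. ]
```

```bash
python3 -m pendant '[[[0,-0.001,0.03,0,0,0.048,0.085],[0,-0.001,0.06,0,0,0.048,0.07],[0,-0.001,0.085,0,0,0.048,0.05],[0,-0.001,0.1,0,0,0.048,0.04],[0,-0.001,0.108,0,0,0.048,0.04],[0,-0.001,0.1085,0,0,0.048,0.04]]]'
python3 - <<'E'
from h import *
R,t,s=snap("wrist","pics/w2.png"); print(t,s["width"])
E
```

```text
time_s: 2.8
tool_pos: [583.0, 237.0, 51.5]
ee_rot: [[0.964, -0.267, -0.001], [-0.267, -0.964, 0.0], [-0.001, 0.0, -1.0]]
ft_force: [-0.8, -0.8, -0.2]
width: 39.9
[583.04700714 237.02874118  51.49417375] 39.85882805145965
```

View pics/w2.png

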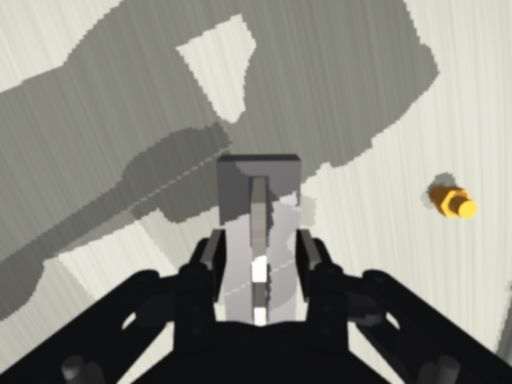

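```bash
python3 -m pendant '[[[0,-0.001,0,0,0,0,0.025],[0,-0.001,0,0,0,0,0.012],[0,-0.001,0,0,0,0,0],[0,-0.001,0,0,0,0,0],[0,-0.001,0,0,0,0,0],[0,-0.001,0,0,0,0,0],[0,-0.001,0,0,0,0,0]]]'
python3 - <<'E'
from h import *
R,t,s=snap("wrist","pics/w3.png"); print(t,s["width"],s["ft_force"])
E
```

```text
time_s: 3.55
tool_pos: [584.3, 238.5, 53.4]
ee_rot: [[0.964, -0.267, 0.002], [-0.267, -0.964, 0.001], [0.002, -0.001, -1.0]]
ft_force: [-0.3, 0.0, 6.3]
width: 4.0
[584.27238448 238.47877826  53.37711651] 3.9888242494874553 [-0.32916157  0.0414084   6.26951265]
```

View pics/w3.png

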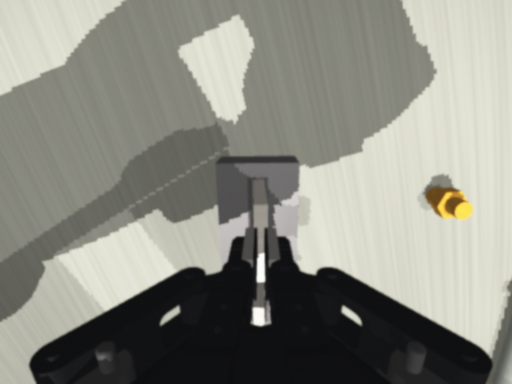

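```bash
python3 -m pendant '[[[0,0,0,0,0,0,0],[0,0,0,0,0,0,0]]]'
python3 - <<'E'
from h import *
crop("pics/w3.png","pics/w3c.png",200,325,150,340,3)
snap("scene","pics/s3.png");crop("pics/s3.png","pics/s3c.png",300,450,130,290,5)
E
```

```text
time_s: 3.8
tool_pos: [584.4, 238.5, 53.7]
ee_rot: [[0.964, -0.267, 0.002], [-0.267, -0.964, 0.001], [0.002, -0.002, -1.0]]
ft_force: [-0.0, 0.2, -0.4]
width: 3.6
```

View pics/w3c.png

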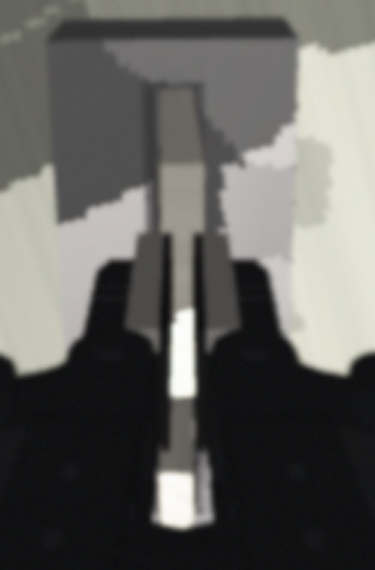

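View pics/s3c.png

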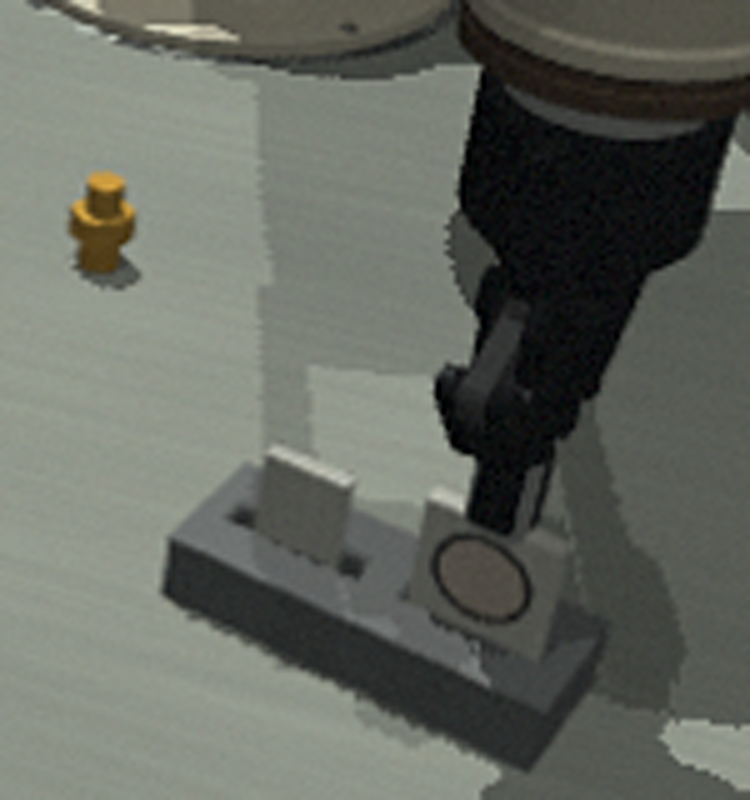

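Run:
```python
from h import *
s=manip.sense();R,t=s["ee_rot"],s["tool_pos"]
f=lambda p:((p-[300,130]+.5)*5-.5).round(0)
c=np.array([583,238.3,78]);px=np.array([.964,-.266,0]);py=np.array([.266,.964,0])
for n,p in [("tcp",t),("tip front",t+5*px),("grasp",t+[0,0,19]),("pt1",c+25*py+4*px),("pt2",c-25*py+4*px),("mid",c+4*px)]: print(n,f(proj("scene",p)))
print(s["width"])
```

```text
tcp [484. 574.]
tip front [478. 581.]
grasp [493. 534.]
pt1 [560. 555.]
pt2 [425. 496.]
mid [491. 525.]
3.8414733291969965
```

Run:
```python
from h import *
R=np.eye(3);t=np.zeros(3)
f=lambda p:((p-[200,150]+.5)*3-.5).round(0)
for z in (0,-10,-19,-30):
  for x in (-5,5): print(z,x,f(proj("wrist",np.array([x,0,z]),(R,t))), f(proj("wrist",np.array([x,-11,z]),(R,t))))
```

```text
0 -5 [159. 232.] [159. 186.]
0 5 [204. 232.] [205. 186.]
-10 -5 [158. 252.] [158. 204.]
-10 5 [206. 252.] [206. 204.]
-19 -5 [157. 272.] [156. 222.]
-19 5 [207. 272.] [207. 222.]
-30 -5 [155. 300.] [154. 246.]
-30 5 [208. 300.] [209. 246.]
```

Run:
```python
from h import *
P=(np.eye(3),np.zeros(3))
for p in [(-42,-11,-13),(-42,-11,-25),(-42,-11,-35),(-42,0,-13),(-42,11,-13),(-42,11,-25)]: print(p,proj("wrist",np.array(p,float),P).round(0))
for p in [(-20,-11,0),(-20,-11,-10),(-20,-11,-20),(-20,-11,-30)]: print(p,proj("wrist",np.array(p,float),P).round(0))
crop("pics/w1.png","pics/w1d.png",90,430,220,384,2.3)
```

```text
(-42, -11, -13) [192. 219.]
(-42, -11, -25) [186. 228.]
(-42, -11, -35) [182. 236.]
(-42, 0, -13) [193. 236.]
(-42, 11, -13) [194. 251.]
(-42, 11, -25) [190. 262.]
(-20, -11, 0) [230. 212.]
(-20, -11, -10) [228. 218.]
(-20, -11, -20) [226. 224.]
(-20, -11, -30) [224. 232.]
```

View pics/w1d.png

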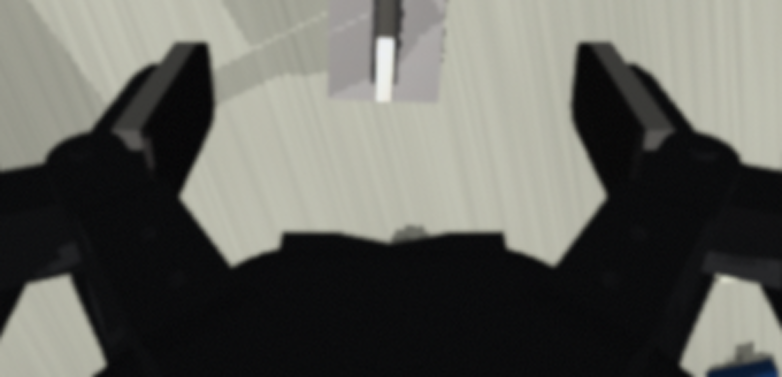

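```bash
python3 -m pendant '[[[0,0,0,0,0,0,0.03],[0,0,0,0,0,0,0.03],[-0.001,0,0.005,0,0,0,0.03],[-0.001,0,0.015,0,0,0,0.03],[-0.001,0,0.015,0,0,0,0.03],[-0.001,0,0.015,0,0,0,0.0],[-0.001,0,0.015,0,0,0,0.0],[-0.001,0,0.015,0,0,0,0],[-0.001,0,0.015,0,0,0,0],[-0.001,0,0.015,0,0,0,0]]]'
python3 - <<'E'
from h import *
R,t,s=snap("wrist","pics/w4.png"); print(t,s["width"],s["ft_force"])
crop("pics/w4.png","pics/w4c.png",200,325,150,340,3)
snap("scene","pics/s4.png");crop("pics/s4.png","pics/s4c.png",300,450,130,290,5)
E
```

```text
time_s: 4.85
tool_pos: [583.4, 238.8, 38.6]
ee_rot: [[0.964, -0.267, 0.002], [-0.267, -0.964, 0.001], [0.002, -0.001, -1.0]]
ft_force: [0.2, 0.6, 0.2]
width: 6.5
[583.37355329 238.78996953  38.59004534] 6.463414726955114 [0.19537633 0.62701948 0.2164527 ]
```

View pics/w4c.png

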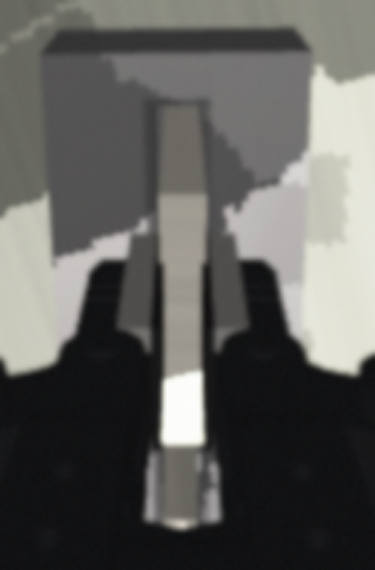

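View pics/s4c.png

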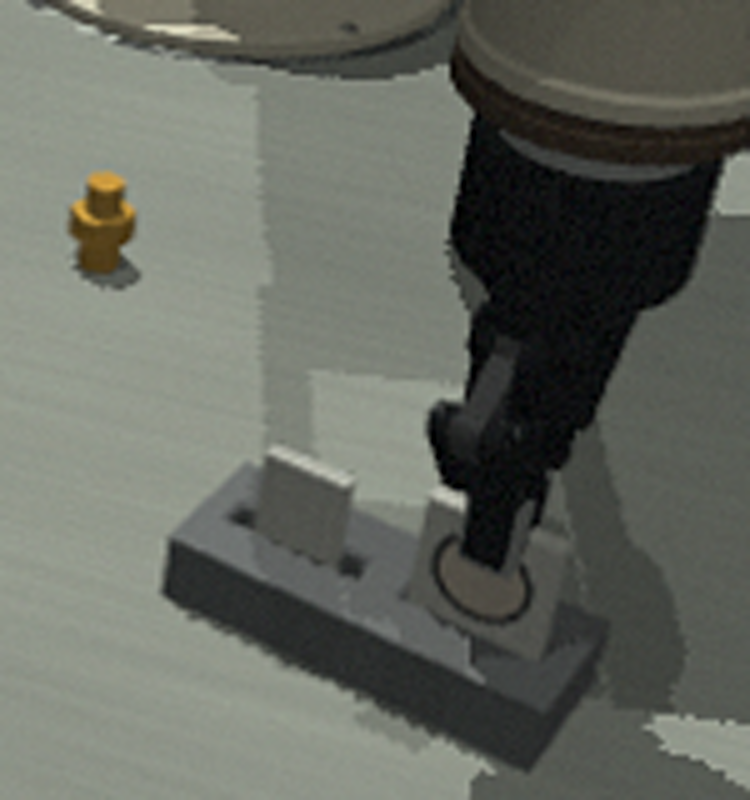

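```bash
python3 -m pendant '[[[0,0,-0.01,0,0,0,0],[0,0,-0.025,0,0,0,0],[0,0,-0.05,0,0,0,0],[0,0,-0.09,0,0,0,0],[0,0,-0.13,0,0,0,0],[0,0,-0.17,0,0,0,0],[0,0,-0.19,0,0,0,0],[0,0,-0.19,0,0,0,0]]]'
python3 - <<'E'
from h import *
s=manip.sense();R,t=s["ee_rot"],s["tool_pos"]
print(R.T@(np.array([629,-255,200])-t), np.degrees(np.arctan2(R[1,0],R[0,0])),s["time_s"],s["width"])
R,t,s=snap("wrist","pics/w5.png"); print(t)
E
```

```text
time_s: 5.75
tool_pos: [583.9, 238.9, 233.7]
ee_rot: [[0.964, -0.267, 0.008], [-0.267, -0.964, 0.003], [0.007, -0.005, -1.0]]
ft_force: [0.8, 0.6, -0.2]
width: 6.4
[174.92832193 464.16762687  32.80373913] -15.464201851284777 5.75 6.375544826083801
[583.87720035 238.91851355 233.7049532 ]
```

View pics/w5.png

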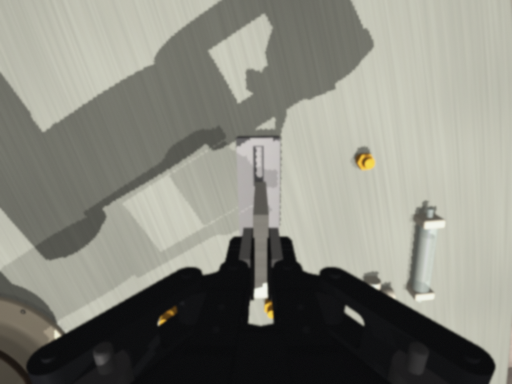

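```bash
python3 -m pendant '[[[0.01,0.03,0,0,0,-0.05,0],[0.026,0.07,0,0,0,-0.1,0],[0.043,0.115,0,0,0,-0.15,0],[0.06,0.16,0,0,0,-0.2,0],[0.078,0.207,0,0,0,-0.25,0],[0.095,0.252,0,0,0,-0.3,0],[0.112,0.297,0,0,0,-0.35,0],[0.129,0.342,0,0,0,-0.373,0],[0.146,0.387,0,0,0,-0.373,0],[0.16,0.425,0.01,0,0,-0.373,0]]]'; python3 -m pendant '[[[0.01,0.03,0.01,0,0,0,0],[0.012,0.036,0.018,0,0,0,0],[0.012,0.036,0.018,0,0,0,0],[0.012,0.036,0.018,0,0,0,0]]]';python3 - <<'E'
from h import *
R,t,s=snap("wrist","pics/w6.png"); print(t,R,s["time_s"],s["width"],s["dq"].round(1))
E
```

```text
time_s: 6.8
tool_pos: [624.1, -216.1, 220.7]
ee_rot: [[0.995, 0.102, 0.006], [0.102, -0.995, 0.001], [0.006, -0.001, -1.0]]
ft_force: [0.4, -0.0, -0.8]
width: 6.3
time_s: 7.2
tool_pos: [639.5, -249.7, 202.5]
ee_rot: [[0.995, 0.103, 0.005], [0.103, -0.995, 0.002], [0.005, -0.002, -1.0]]
ft_force: [-0.1, 0.8, 0.2]
width: 6.4
[ 639.52644481 -249.68760903  202.52118195] [[ 0.99470435  0.10264643  0.00519235]
 [ 0.10263691 -0.99471674  0.00206885]
 [ 0.00537728 -0.00152497 -0.99998438]] 7.2 6.427331278083198 [ 0.8 -1.2 -0.5 -0.   0.2  0. ]
```

View pics/w6.png

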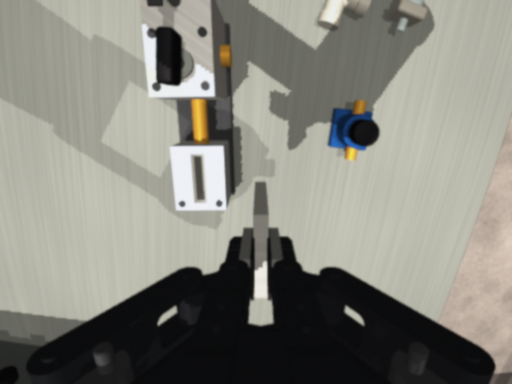

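Run:
```python
from h import *
crop("pics/w6.png","pics/w6c.png",140,290,135,315,4)
crop("pics/w6.png","pics/w6d.png",130,250,0,110,6)
```

```text
(no output)
```

View pics/w6c.png

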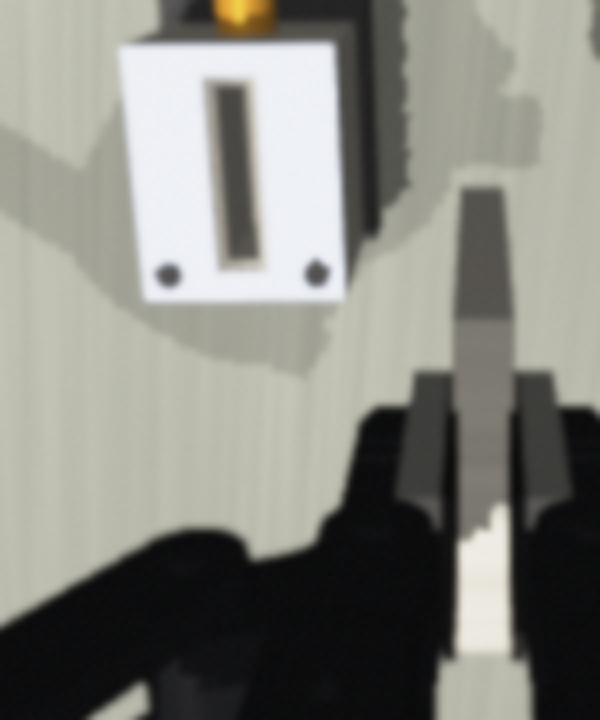

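View pics/w6d.png

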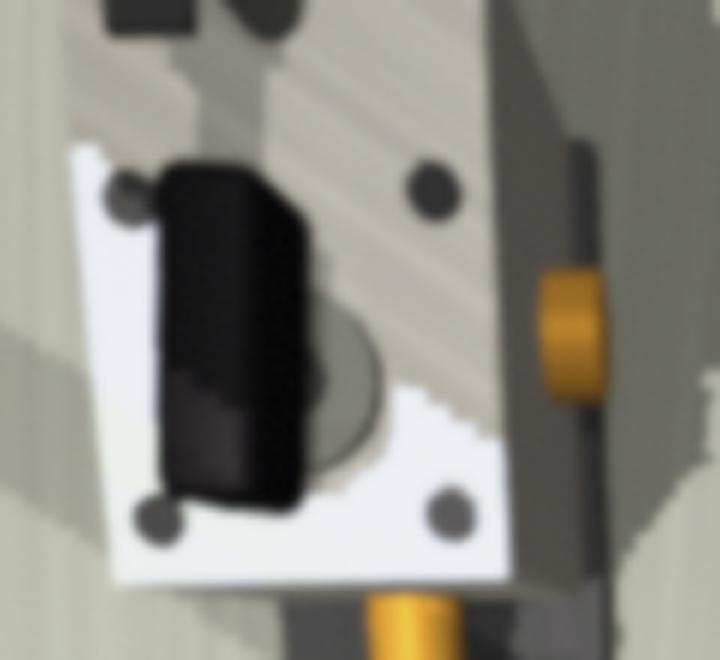

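```bash
cat > m6.py <<'E'
from h import *
R=np.array([[ 0.99470435,0.10264643,0.00519235],[0.10263691,-0.99471674,0.00206885],[0.00537728,-0.00152497,-0.99998438]]);t=np.array([639.526,-249.688,202.521]);P=(R,t)
E
python3 - <<'E'
from m6 import *
u=lambda x,y:((x+.5)/4-.5+140,(y+.5)/4-.5+135)
v=lambda x,y:((x+.5)/6-.5+130,(y+.5)/6-.5)
sl=[plane("wrist",u(*c),65,P) for c in [(204,80),(250,77),(268,267),(218,272)]]
hd=[plane("wrist",u(*c),65,P) for c in [(120,42),(336,40),(346,300),(144,301)]]
yaw=lambda a,b:np.degrees(np.arctan2((a-b)[1],(a-b)[0]))
print("slot",np.mean(sl,0),[round(np.linalg.norm(sl[i]-sl[i-1]),1) for i in range(4)],yaw(sl[0],sl[3])-90,yaw(sl[1],sl[2])-90)
print("head",np.mean(hd,0),[round(np.linalg.norm(hd[i]-hd[i-1]),1) for i in range(4)],[yaw(hd[0],hd[3])-90,yaw(hd[1],hd[2])-90,yaw(hd[1],hd[0]),yaw(hd[2],hd[3])])
pb=[plane("wrist",v(*c),110,P) for c in [(70,145),(115,585),(512,580),(487,0)]]
print("pb",np.round(pb,1),yaw(pb[0],pb[1])-90,yaw(pb[2],pb[1]),yaw(pb[3],pb[2])-90)
# plate in tool frame
I=(np.eye(3),np.zeros(3))
def tp(c,z): return plane("wrist",u(*c),z,I)
for c,z in [((455,318),-39.4),((513,318),-39.4),((462,187),30.6),((502,187),30.6),((455,655),-39.4),((512,655),-39.4)]: print(tp(c,z).round(1))
# toggle top z 151
tg=[plane("wrist",v(*c),151,P) for c in [(160,180),(160,480),(245,500),(240,170)]]
print("toggle",np.mean(tg,0),np.round(tg,1),yaw(tg[0],tg[1])-90)
E
```

```text
slot [ 569.57149351 -259.20905775   65.        ] [np.float64(57.4), np.float64(13.1), np.float64(56.6), np.float64(15.1)] 5.795030998111002 7.749061627814967
head [ 569.91000034 -258.82019614   65.        ] [np.float64(77.4), np.float64(60.6), np.float64(77.4), np.float64(60.8)] [np.float64(5.712646919698173), np.float64(5.862667436821582), np.float64(6.147068982582679), np.float64(6.182902183764329)]
pb [[ 523.6 -113.9  110. ]
 [ 530.3 -174.2  110. ]
 [ 590.6 -167.8  110. ]
 [ 582.2  -90.2  110. ]] 6.387377460546887 6.007969040656868 6.194013659196401
[ -3.  -25.2 -39.4]
[  4.3 -25.2 -39.4]
[ -3.5 -23.2  30.6]
[  4.  -23.2  30.6]
[ -3.4  25.7 -39.4]
[  4.6  25.7 -39.4]
toggle [ 557.06480618 -143.56544869  151.        ] [[ 551.7 -126.4  151. ]
 [ 552.1 -160.9  151. ]
 [ 562.9 -162.4  151. ]
 [ 561.4 -124.5  151. ]] 0.6543005440926777
```

```bash
python3 -m pendant '[[[-0.02,0.0005,0,0,-0.005,0,0],[-0.04,0.001,0.02,0,-0.005,0,0],[-0.06,0.0015,0.05,0,-0.005,0,0],[-0.071,0.0019,0.075,0,-0.005,0,0],[-0.0713,0.0019,0.09,0,-0.005,0,0],[-0.0713,0.0019,0.092,0,-0.005,0,0],[-0.0713,0.0019,0.092,0,-0.005,0,0]]]';python3 - <<'E'
from h import *
R,t,s=snap("wrist","pics/w7.png"); print(t,R.round(4),s["time_s"],s["width"],s["dq"].round(1))
snap("scene","pics/s7.png");crop("pics/s7.png","pics/s7c.png",110,270,80,220,5)
crop("pics/w7.png","pics/w7c.png",190,340,130,330,4)
E
```

```text
time_s: 7.95
tool_pos: [570.5, -258.2, 111.7]
ee_rot: [[0.995, 0.104, 0.002], [0.104, -0.995, 0.001], [0.002, -0.0, -1.0]]
ft_force: [0.7, 0.4, -0.0]
width: 6.4
[ 570.47688885 -258.2154353   111.71023094] [[ 9.946e-01  1.040e-01  2.100e-03]
 [ 1.040e-01 -9.946e-01  6.000e-04]
 [ 2.200e-03 -3.000e-04 -1.000e+00]] 7.95 6.432934908315213 [-0.1 -0.3 -1.  -0.1  0.4 -0.1]
```

View pics/w7c.png

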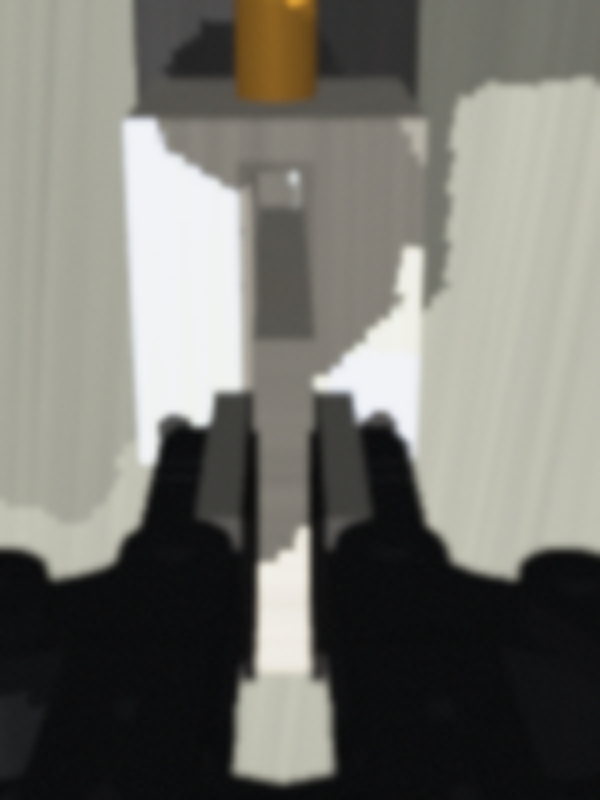

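View pics/s7c.png

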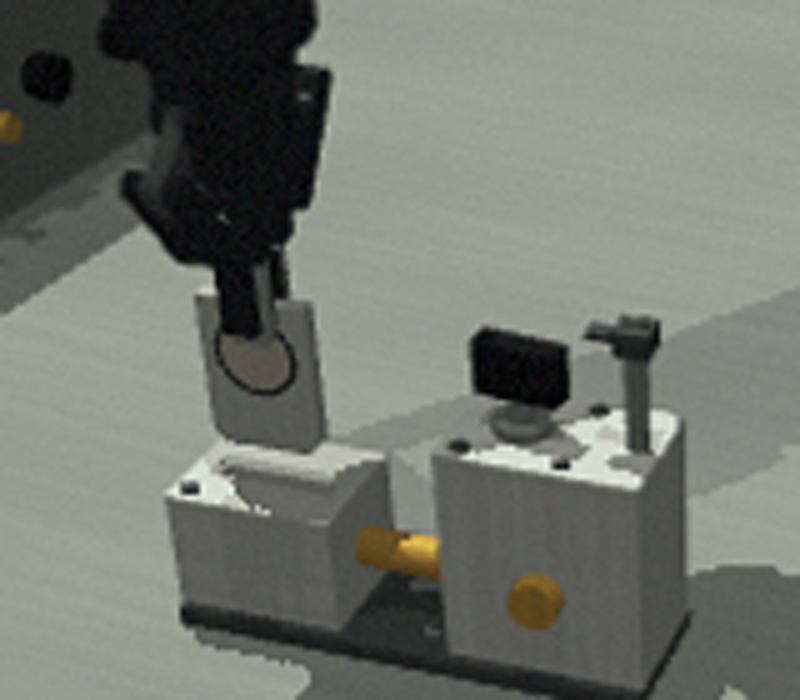

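Run:
```python
from h import *
I=(np.eye(3),np.zeros(3))
u=lambda x,y:((x+.5)/4-.5+190,(y+.5)/4-.5+130)
T=lambda c,z:plane("wrist",u(*c),z,I).round(1)
zs=111.7-65
print("slot far L,R",T((242,163),zs),T((314,163),zs))
print("head far L,R",T((123,118),zs),T((427,120),zs))
print("plate bot",T((257,208),30.6),T((305,208),30.6))
print("plate top",T((256,338),-39.4),T((314,338),-39.4),T((256,672),-39.4),T((312,672),-39.4))
# scene: predicted pixels in crop
s=manip.sense();R,t=s["ee_rot"],s["tool_pos"]
f=lambda p:((p-[110,80]+.5)*5-.5).round(0)
for p in [(4,-25,-39.4),(4,25,-39.4),(4,-19,30.6),(4,19,30.6)]: print("pl",f(proj("scene",R@np.array(p)+t)))
a=np.radians(6);c=np.array([569.5,-260,65]);px=np.array([np.cos(a),np.sin(a),0]);py=np.array([-np.sin(a),np.cos(a),0])
for x,y in [(30,-38),(30,38),(-30,38),(-30,-38),(5,26),(5,-26)]: print("hd",x,y,f(proj("scene",c+x*px+y*py)))
```

```text
slot far L,R [ -7.8 -27.9  46.7] [  6.7 -27.9  46.7]
head far L,R [-31.3 -37.1  46.7] [ 29.  -36.7  46.7]
plate bot [ -4.4 -23.   30.6] [  4.6 -23.   30.6]
plate top [ -2.9 -25.2 -39.4] [  4.4 -25.2 -39.4] [ -3.3  25.2 -39.4] [  4.6  25.2 -39.4]
pl [302. 312.]
pl [191. 294.]
pl [307. 457.]
pl [227. 442.]
hd 30 -38 [161. 497.]
hd 30 38 [323. 527.]
hd -30 38 [385. 455.]
hd -30 -38 [229. 428.]
hd 5 26 [324. 492.]
hd 5 -26 [215. 472.]
```

```bash
python3 -m pendant '[[[-0.0013,0.0013,0.005,0,-0.002,0,0],[-0.0013,0.0013,0.01,0,-0.002,0,0],[-0.0013,0.0013,0.013,0,-0.002,0,0],[-0.0013,0.0013,0.016,0,-0.002,0,0],[-0.0013,0.0013,0.019,0,-0.002,0,0],[-0.0013,0.0013,0.022,0,-0.002,0,0],[-0.0013,0.0013,0.024,0,-0.002,0,0],[-0.0013,0.0013,0.026,0,-0.002,0,0],[-0.0013,0.0013,0.026,0,-0.002,0,0]]]';python3 - <<'E'
from h import *
R,t,s=snap("wrist","pics/w8.png"); print(t,R.round(4),s["time_s"],s["width"],s["wrist_torque"].round(2))
snap("scene","pics/s8.png");crop("pics/s8.png","pics/s8c.png",110,270,80,220,5)
crop("pics/w8.png","pics/w8c.png",190,340,130,330,4)
E
```

```text
time_s: 8.95
tool_pos: [569.5, -259.9, 85.9]
ee_rot: [[0.995, 0.104, 0.001], [0.104, -0.995, 0.0], [0.001, 0.0, -1.0]]
ft_force: [0.8, -0.6, -0.5]
width: 6.3
[ 569.50078044 -259.94354722   85.89300733] [[ 9.946e-01  1.038e-01  6.000e-04]
 [ 1.038e-01 -9.946e-01  0.000e+00]
 [ 6.000e-04  0.000e+00 -1.000e+00]] 8.95 6.266553916674596 [-0.   -0.03  0.02]
```

View pics/w8c.png

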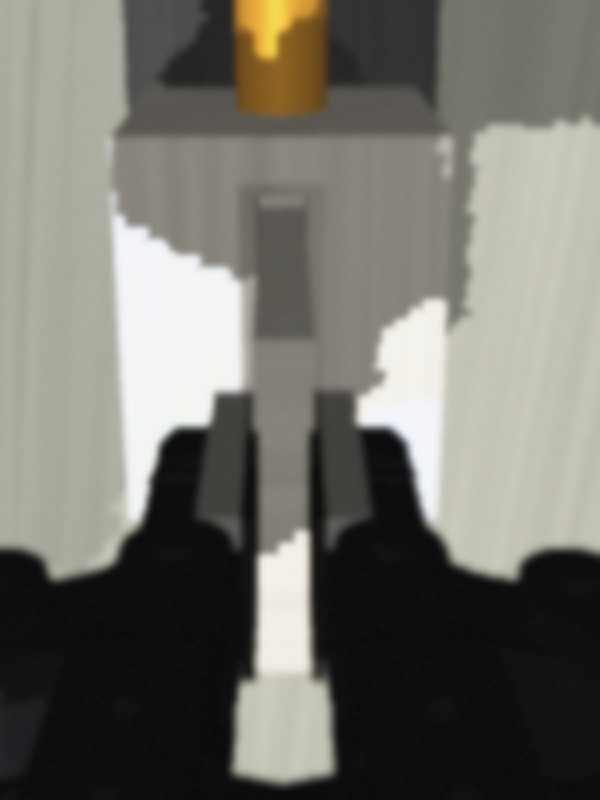

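View pics/s8c.png

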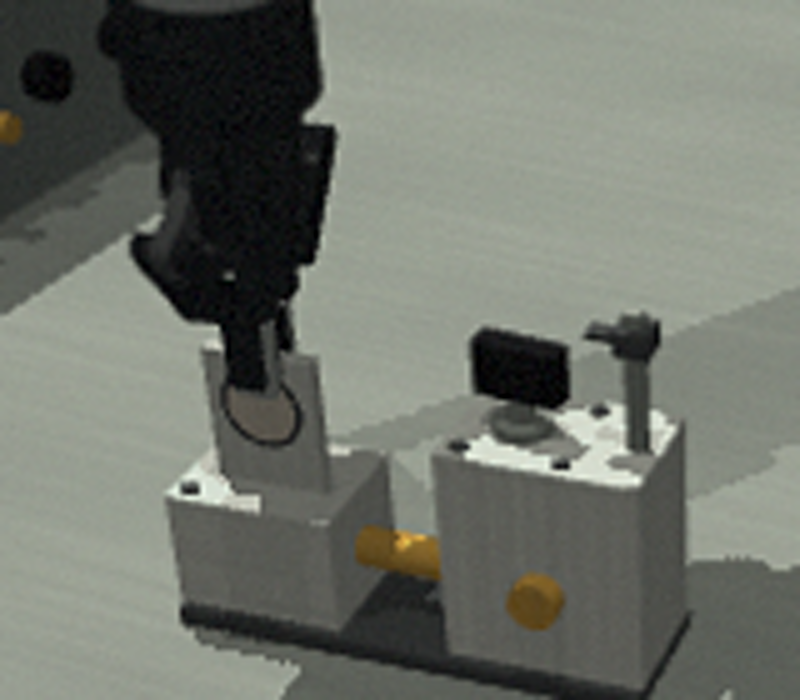

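```bash
python3 -m pendant '[[[0,0,0.005,0,0,0,0],[0,0,0.01,0,0,0,0],[0,0,0.014,0,0,0,0],[0,0,0.018,0,0,0,0],[0,0,0.022,0,0,0,0],[0,0,0.025,0,0,0,0],[0,0,0.027,0,0,0,0],[0,0,0.027,0,0,0,0]]]'
```

```text
time_s: 9.85
tool_pos: [569.5, -260.0, 58.9]
ee_rot: [[0.995, 0.104, 0.001], [0.104, -0.995, 0.0], [0.001, 0.0, -1.0]]
ft_force: [1.0, -0.1, -0.5]
width: 6.3
```

```bash
python3 -m pendant '[[[0,0,0.0015,0,0,0,0],[0,0,0.003,0,0,0,0],[0,0,0.0045,0,0,0,0],[0,0,0.0055,0,0,0,0],[0,0,0.0055,0,0,0,0]]]';python3 - <<'E'
from h import *
R,t,s=snap("wrist","pics/w9.png"); print(t,s["ft_force"])
snap("scene","pics/s9.png");crop("pics/s9.png","pics/s9c.png",110,270,80,220,5)
E
```

```text
time_s: 10.35
tool_pos: [570.2, -260.2, 55.5]
ee_rot: [[0.995, 0.104, 0.003], [0.104, -0.995, -0.001], [0.003, 0.001, -1.0]]
ft_force: [-4.4, 3.5, 20.6]
width: 6.2
[ 570.23898692 -260.20562391   55.47186199] [-4.36336883  3.50479287 20.64469896]
```

View pics/s9c.png

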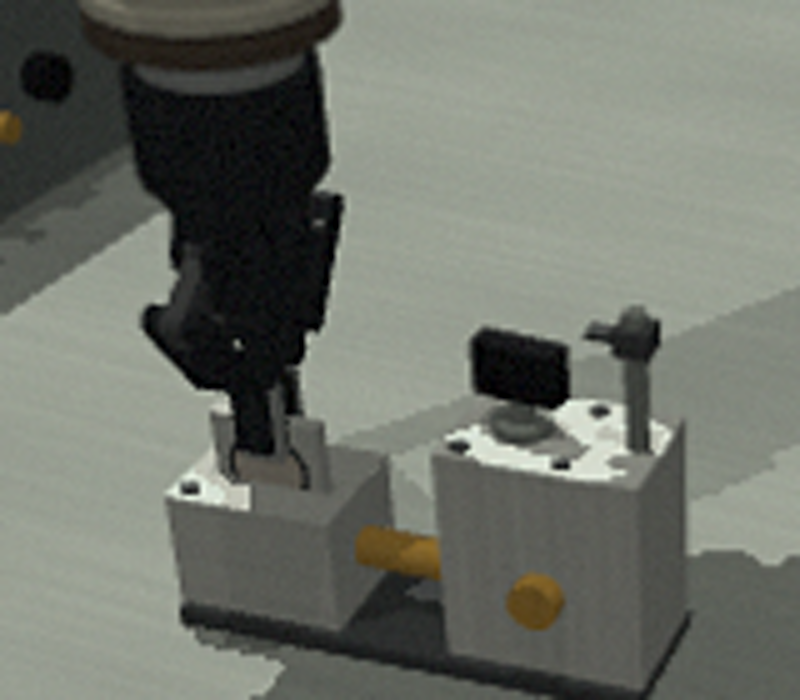

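```bash
python3 -m pendant '[[[0,0,-0.001,0,0,0,0.0],[0,0,-0.001,0,0,0,0.02],[0,0,-0.001,0,0,0,0.03],[0,0,-0.001,0,0,0,0.04],[0,0,-0.015,0,0,0,0.05],[0,0,-0.04,0,0,0,0.06],[0,0,-0.08,0,0,0,0.07],[0,0,-0.12,0,0,0,0.08],[0,0,-0.15,0,0,0,0.08],[0,0,-0.15,0,0,0,0.08]]]';python3 - <<'E'
from h import *
R,t,s=snap("wrist","pics/w10.png"); print(t,R.round(4).tolist(),s["ft_force"],s["time_s"])
snap("scene","pics/s10.png");crop("pics/s10.png","pics/s10c.png",110,270,80,220,5)
E
```

```text
time_s: 11.45
tool_pos: [571.0, -260.7, 211.4]
ee_rot: [[0.995, 0.104, 0.009], [0.104, -0.995, -0.005], [0.009, 0.006, -1.0]]
ft_force: [-0.1, 0.8, 1.2]
width: 79.9
[ 571.01808286 -260.72911541  211.36355454] [[0.9945, 0.104, 0.0092], [0.104, -0.9946, -0.0051], [0.0086, 0.006, -0.9999]] [-0.07238131  0.82728155  1.19302033] 11.45
```

View pics/s10c.png

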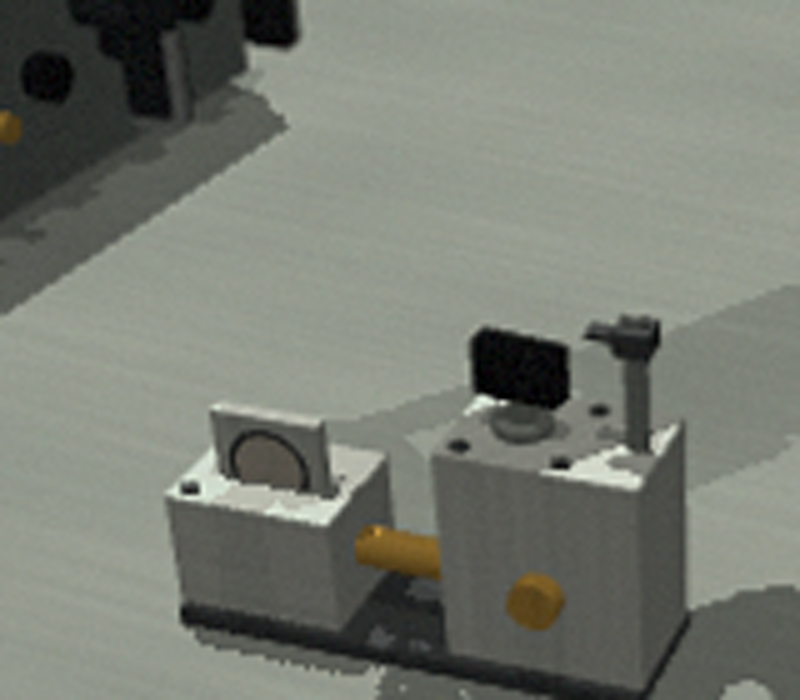

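View pics/w10.png

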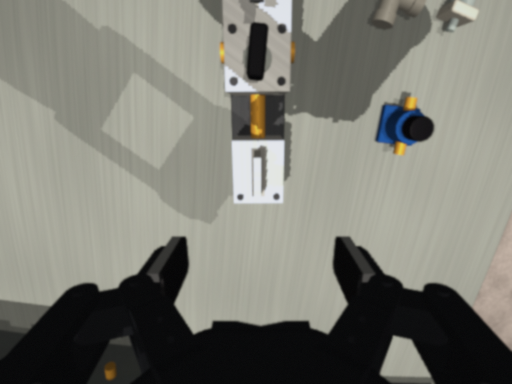

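Run:
```python
from h import *
crop("pics/s10.png","pics/s10d.png",195,260,135,185,12)
```

```text
(no output)
```

View pics/s10d.png

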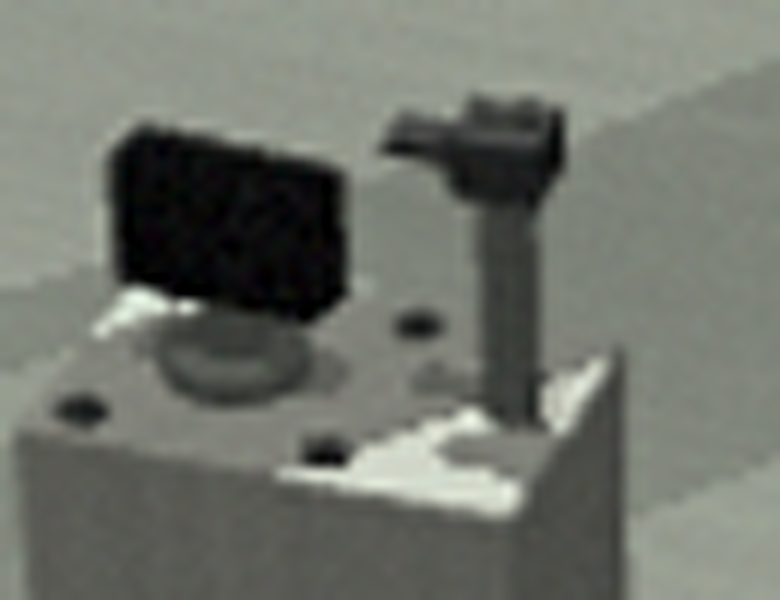

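```bash
cat > geo.py <<'E'
from h import *
a=np.radians(6.0);px=np.array([np.cos(a),np.sin(a),0]);py=np.array([-np.sin(a),np.cos(a),0])
B=np.array([557.3,-143.6,110.]); L=lambda x,y,z:B+x*px+y*py+[0,0,z]
E
python3 - <<'E'
from geo import *
f=lambda p:((p-[195,135]+.5)*12-.5).round(1)
for n,p,o in [("c1",L(30,-28,0),(18,432)),("c2",L(30,60,0),(515,518)),("c3",L(-30,60,0),(618,355)),("collar top rt edge",L(0,0,5),(235,352)),("tog c",L(0,0,28),(228,225))]:
    print(n,f(proj("scene",p)),o)
for z in (25,30,35,40,45,50): print(z,"tip",f(proj("scene",L(0,30,2.5+z))),"front top",f(proj("scene",L(5,30,4+z))),"back top",f(proj("scene",L(-5,30,4+z))))
for y in (40,50,60):print("post",f(proj("scene",L(0,50,62))))
g=lambda p:((p-[110,80]+.5)*5-.5).round(1)
S=np.array([569.7,-260,95.])
print("plate top",g(proj("scene",S+25*py+4*px)),g(proj("scene",S-25*py+4*px)),"obs (326,420),(212,405)")
for p in [(30,-38),(30,38),(-30,38)]: print(g(proj("scene",S+[0,0,-30]+p[0]*px+p[1]*py)),"obs166,497;328,527;389,460")
E
```

```text
c1 [  5.4 433.7] (18, 432)
c2 [500.1 521.5] (515, 518)
c3 [618.5 343.1] (618, 355)
collar top rt edge [227.6 347.5] (235, 352)
tog c [220.1 229.3] (228, 225)
25 tip [387.7 259.8] front top [376.6 266.2] back top [398.1 237.8]
30 tip [386.6 233.5] front top [375.5 239.9] back top [397.  211.5]
35 tip [385.5 207.1] front top [374.3 213.3] back top [395.9 185.1]
40 tip [384.4 180.5] front top [373.1 186.6] back top [394.8 158.5]
45 tip [383.2 153.7] front top [371.9 159.7] back top [393.7 131.8]
50 tip [382.1 126.8] front top [370.7 132.6] back top [392.6 104.8]
post [495.6  93.3]
post [495.6  93.3]
post [495.6  93.3]
plate top [315.2 430.2] [208.4 411.3] obs (326,420),(212,405)
[160.3 496.7] obs166,497;328,527;389,460
[322.9 527.2] obs166,497;328,527;389,460
[384.5 455.6] obs166,497;328,527;389,460
```

```bash
python3 -m pendant '[[[0,-0.02,-0.01,0.006,-0.0086,0,0.08],[0,-0.05,-0.02,0.006,-0.0086,0,0.08],[-0.001,-0.085,-0.02,0.006,-0.0086,0,0.08],[-0.0013,-0.112,-0.0195,0.006,-0.0086,0,0.06],[-0.0013,-0.118,-0.0193,0.006,-0.0086,0,0.05],[-0.0013,-0.118,-0.0193,0.006,-0.0086,0,0.05],[-0.0013,-0.118,-0.0193,0.006,-0.0086,0,0.05]]]';python3 - <<'E'
from h import *
R,t,s=snap("wrist","pics/w11.png"); print(t,R.round(4).tolist(),s["time_s"])
crop("pics/w11.png","pics/w11c.png",200,330,80,280,4)
E
```

```text
time_s: 12.25
tool_pos: [556.2, -143.1, 225.2]
ee_rot: [[0.995, 0.104, -0.006], [0.104, -0.995, 0.003], [-0.005, -0.004, -1.0]]
ft_force: [0.0, 0.1, -0.1]
width: 49.9
[ 556.21553949 -143.07308936  225.2323878 ] [[0.9946, 0.104, -0.0058], [0.104, -0.9946, 0.0032], [-0.0054, -0.0038, -1.0]] 12.25
```

View pics/w11c.png

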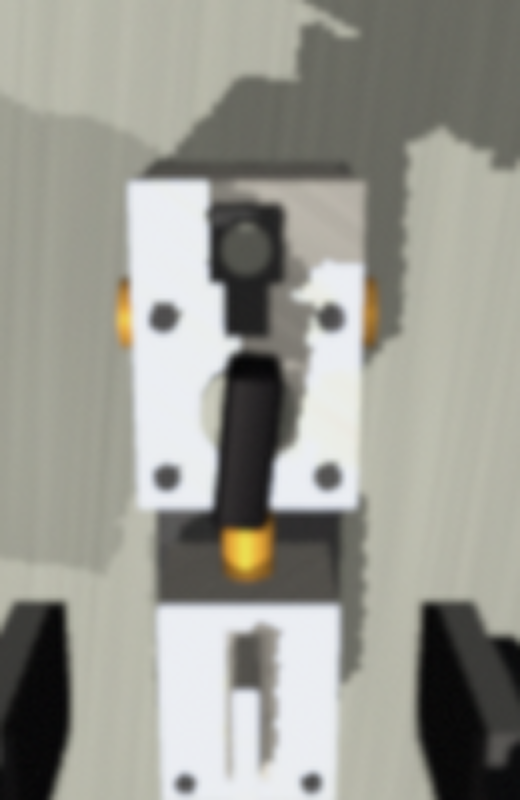

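Run:
```python
from geo import *
R=np.array([[0.9946,0.104,-0.0058],[0.104,-0.9946,0.0032],[-0.0054,-0.0038,-1.0]]);t=np.array([556.2155,-143.073,225.232]);P=(R,t)
u=lambda x,y:((x+.5)/4-.5+200,(y+.5)/4-.5+80)
T=lambda c,z:plane("wrist",u(*c),z,P)
yaw=lambda a,b:np.degrees(np.arctan2((a-b)[1],(a-b)[0]))
l=lambda X:(round((X-B)@px,1),round((X-B)@py,1))
tg=[T(c,151) for c in [(230,377),(219,525),(268,530),(280,380)]]
print("toggle",np.mean(tg,0),[l(X) for X in tg],yaw(tg[0],tg[1])-90,yaw(tg[3],tg[2])-90,[round(np.linalg.norm(tg[i]-tg[i-1]),1) for i in range(4)])
print("toggle local centre",l(np.mean(tg,0)))
pb=[T(c,110) for c in [(127,180),(367,180),(359,509),(139,511)]];print("pb",[l(X) for X in pb],l(np.mean(pb,0)),"expect 0,16", yaw(pb[0],pb[3])-90,yaw(pb[1],pb[0]))
for z in (150,155,160,165): print(z,"tip",l(T((246,335),z)))
hd=[T(c,65) for c in [(157,604),(341,604)]];print([l(X) for X in hd],"exp -30/30,-79")
print("plate top",[l(T(c,95)) for c in [(234,690),(260,690)]],"exp ±4,-92")
```

```text
toggle [ 557.63122061 -142.71526304  151.        ] [(np.float64(-3.9), np.float64(19.3)), (np.float64(-6.7), np.float64(-16.7)), (np.float64(4.9), np.float64(-17.9)), (np.float64(7.4), np.float64(18.6))] 1.6226692685947057 2.0791500619108234 [np.float64(11.4), np.float64(36.1), np.float64(11.7), np.float64(36.6)]
toggle local centre (np.float64(0.4), np.float64(0.8))
pb [(np.float64(-30.6), np.float64(60.8)), (np.float64(30.1), np.float64(60.8)), (np.float64(30.7), np.float64(-27.7)), (np.float64(-30.0), np.float64(-28.4))] (np.float64(0.1), np.float64(16.4)) expect 0,16 6.367425732455317 5.991037599471348
150 tip (np.float64(-0.3), np.float64(28.8))
155 tip (np.float64(-0.3), np.float64(29.8))
160 tip (np.float64(-0.3), np.float64(30.8))
165 tip (np.float64(-0.3), np.float64(31.8))
[(np.float64(-29.9), np.float64(-77.9)), (np.float64(30.7), np.float64(-77.8))] exp -30/30,-79
plate top [(np.float64(-4.2), np.float64(-92.6)), (np.float64(3.8), np.float64(-92.6))] exp ±4,-92
```

```bash
python3 -m pendant '[[[0.001,0.0003,0.02,-0.0038,0.0054,0.071,0.05],[0.0015,0.0005,0.05,-0.0038,0.0054,0.071,0.05],[0.0019,0.0006,0.075,-0.0038,0.0054,0.071,0.05],[0.0019,0.0007,0.085,-0.0038,0.0054,0.071,0.05],[0.0019,0.0007,0.085,-0.0038,0.0054,0.071,0.05],[0.0019,0.0007,0.085,-0.0038,0.0054,0.071,0.05]]]';python3 - <<'E'
from h import *
R,t,s=snap("wrist","pics/w12.png"); print(t,R.round(4).tolist(),s["time_s"])
crop("pics/w12.png","pics/w12c.png",200,330,80,280,4)
snap("scene","pics/s12.png");crop("pics/s12.png","pics/s12c.png",130,270,60,220,5)
E
```

```text
time_s: 12.9
tool_pos: [558.1, -144.2, 141.2]
ee_rot: [[0.999, 0.032, 0.001], [0.032, -0.999, -0.001], [0.001, 0.001, -1.0]]
ft_force: [-0.4, 0.4, 0.7]
width: 49.7
[ 558.10672687 -144.16992178  141.23145947] [[0.9995, 0.0321, 0.0007], [0.0321, -0.9995, -0.0006], [0.0007, 0.0006, -1.0]] 12.9
```

View pics/w12c.png

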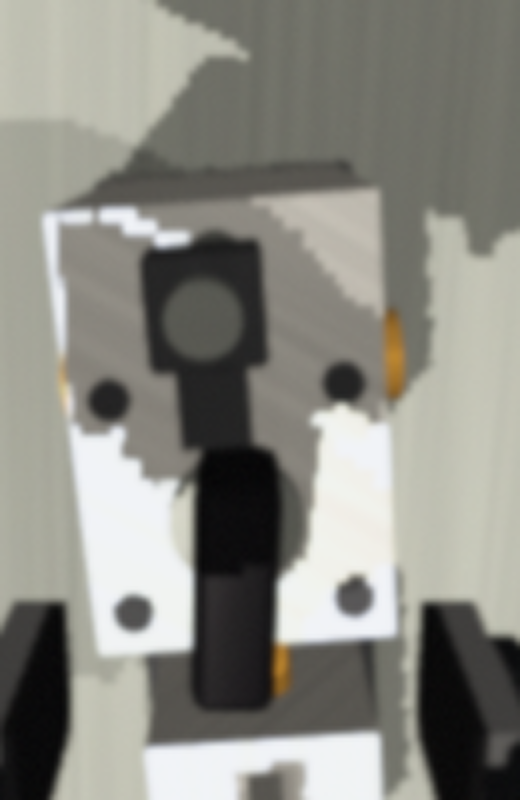

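View pics/s12c.png

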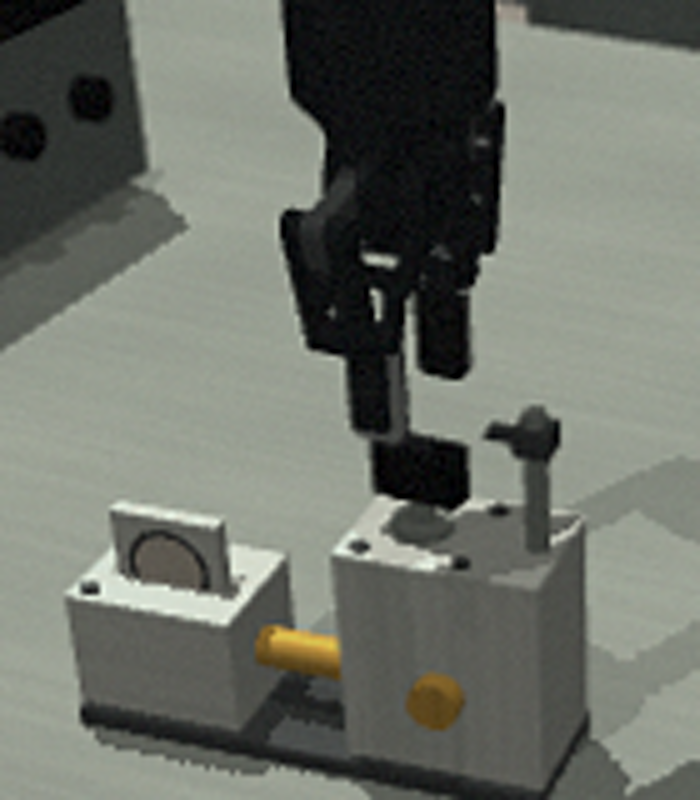

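Run:
```python
from geo import *
R=np.array([[0.9995,0.0321,0.0007],[0.0321,-0.9995,-0.0006],[0.0007,0.0006,-1.0]]);t=np.array([558.107,-144.17,141.23]);P=(R,t)
u=lambda x,y:((x+.5)/4-.5+200,(y+.5)/4-.5+80)
T=lambda c,z:plane("wrist",u(*c),z,P)
yaw=lambda a,b:np.degrees(np.arctan2((a-b)[1],(a-b)[0]))
l=lambda X:(round((X-B)@px,1),round((X-B)@py,1))
tg=[T(c,151) for c in [(202,480),(193,695),(271,695),(279,480)]]
print(np.round(tg,1),yaw(tg[0],tg[1])-90,yaw(tg[3],tg[2])-90,np.mean(tg,0))
pb=[T(c,110) for c in [(43,212),(381,187),(397,635),(99,655)]];print("pb",[l(X) for X in pb],l(np.mean(pb,0)),"expect 0,16", [yaw(pb[0],pb[3])-90,yaw(pb[1],pb[2])-90,yaw(pb[1],pb[0]),yaw(pb[2],pb[3])])
```

```text
[[ 551.6 -121.7  151. ]
 [ 550.8 -158.7  151. ]
 [ 563.5 -158.3  151. ]
 [ 563.2 -121.3  151. ]] -1.097190360549959 0.40581015347103744 [ 557.28968392 -139.99213589  151.        ]
pb [(np.float64(-30.2), np.float64(60.9)), (np.float64(30.2), np.float64(60.9)), (np.float64(30.3), np.float64(-27.4)), (np.float64(-30.1), np.float64(-27.5))] (np.float64(0.0), np.float64(16.7)) expect 0,16 [np.float64(6.102722064294781), np.float64(6.06701096009823), np.float64(5.956340470336474), np.float64(6.1070633490630275)]
```

```bash
python3 -m pendant '[[[-0.0008,-0.001,0.012,0.0006,-0.0007,0.023,0.05],[-0.0008,-0.001,0.024,0.0006,-0.0007,0.023,0.05],[-0.0008,-0.001,0.031,0.0006,-0.0007,0.023,0.05],[-0.0008,-0.001,0.033,0.0006,-0.0007,0.023,0.05],[-0.0008,-0.001,0.033,0.0006,-0.0007,0.023,0.04],[-0.0008,-0.001,0.033,0.0006,-0.0007,0.023,0.03]]]';python3 - <<'E'
from h import *
snap("scene","pics/s13.png");crop("pics/s13.png","pics/s13c.png",180,260,110,200,8)
s=manip.sense();print(s["tool_pos"],s["ee_rot"].round(4).tolist())
E
```

```text
time_s: 13.6
tool_pos: [557.6, -143.1, 108.8]
ee_rot: [[1.0, 0.009, 0.001], [0.009, -1.0, -0.0], [0.001, 0.0, -1.0]]
ft_force: [-0.2, 0.5, -0.2]
width: 30.5
[ 557.70066758 -143.1713291   108.93616196] [[1.0, 0.0094, 0.0014], [0.0094, -1.0, -0.0005], [0.0014, 0.0006, -1.0]]
```

View pics/s13c.png

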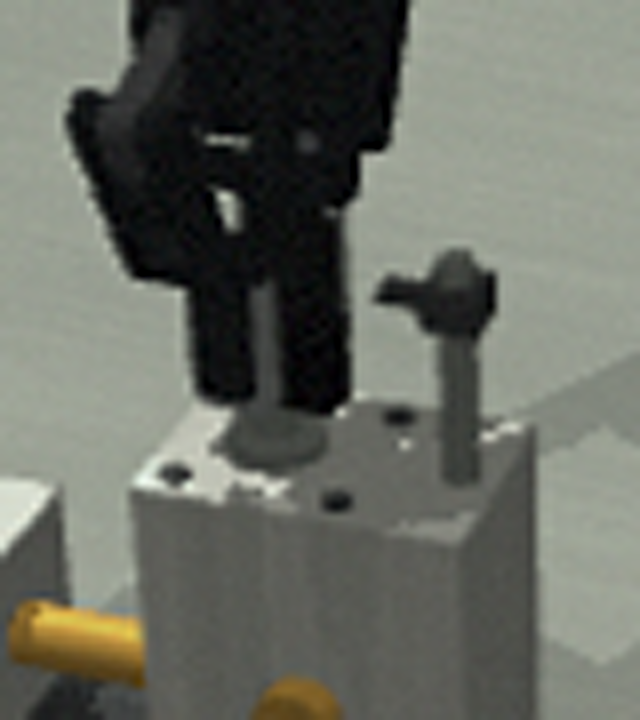

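```bash
python3 -m pendant '[[[0,0,0,0,0,0,0.022],[0,0,0,0,0,0,0.016],[0,0,0,0,0,0,0.012],[0,0,0,0,0,0,0.0],[0,0,0,0,0,0,0],[0,0,0,0,0,0,0],[0,0,0,0,0,0,0]]]';python3 - <<'E'
from h import *
snap("scene","pics/s14.png");crop("pics/s14.png","pics/s14c.png",180,260,110,200,8)
s=manip.sense();print(s["tool_pos"],s["ee_rot"].round(4).tolist(),s["ft_force"],s["wrist_torque"],s["width"])
E
```

```text
time_s: 14.35
tool_pos: [557.7, -143.2, 109.4]
ee_rot: [[1.0, 0.009, 0.002], [0.009, -1.0, -0.001], [0.002, 0.001, -1.0]]
ft_force: [-3.7, -0.0, 6.4]
width: 12.8
[ 557.73337696 -143.24271892  109.3819748 ] [[1.0, 0.0094, 0.0017], [0.0094, -1.0, -0.0008], [0.0017, 0.0008, -1.0]] [-2.52896428  0.06112354  5.07598875] [5.30502019e-02 5.40118814e-01 1.65290849e-04] 12.550497689921498
```

View pics/s14c.png

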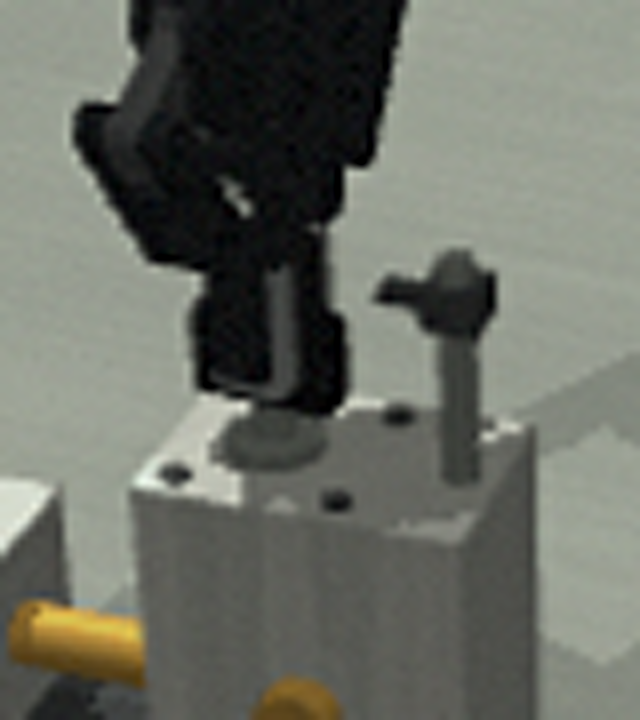

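```bash
python3 -m pendant '[[[-0.0003,0,-0.0003,0,0,0,0],[-0.0003,0,-0.0005,0,0,0,0],[-0.0003,0,-0.0005,0,0,0,0]]]';python3 - <<'E'
from h import *
s=manip.sense();print(s["tool_pos"],s["ee_rot"].round(4).tolist(),s["ft_force"],s["wrist_torque"],s["width"])
E
```

```text
time_s: 14.7
tool_pos: [557.4, -143.2, 109.7]
ee_rot: [[1.0, 0.009, 0.001], [0.009, -1.0, -0.001], [0.001, 0.001, -1.0]]
ft_force: [1.0, -0.3, -2.1]
width: 12.6
[ 557.36125255 -143.16389015  109.69645985] [[1.0, 0.0095, 0.0015], [0.0095, -1.0, -0.0006], [0.0015, 0.0006, -1.0]] [ 1.04052757 -0.33203732 -2.05855705] [-0.00576676  0.00411237  0.02977666] 12.579897793291215
```

```bash
python3 -m pendant '[[[0,0,-0.002,0,0,0,0],[0,0,-0.004,0,0,0,0],[0,0,-0.006,0,0,0,0],[0,0,-0.008,0,0,0,0],[0,0,-0.010,0,0,0,0],[0,0,-0.012,0,0,0,0],[0,0,-0.014,0,0,0,0],[0,0,-0.016,0,0,0,0],[0,0,-0.018,0,0,0,0],[0,0,-0.018,0,0,0,0]]]';python3 - <<'E'
from h import *
s=manip.sense();print(s["tool_pos"],s["ee_rot"].round(4).tolist(),s["ft_force"],s["wrist_torque"],s["width"])
snap("scene","pics/s15.png");crop("pics/s15.png","pics/s15c.png",180,260,110,200,8)
E
```

```text
time_s: 15.7
tool_pos: [557.4, -143.2, 128.0]
ee_rot: [[1.0, 0.009, 0.002], [0.009, -1.0, -0.001], [0.002, 0.001, -1.0]]
ft_force: [-0.3, -0.8, -2.9]
width: 12.2
[ 557.44024107 -143.23807509  128.00817312] [[1.0, 0.0094, 0.0018], [0.0094, -1.0, -0.0008], [0.0018, 0.0008, -1.0]] [-0.32837054 -0.79139992 -2.90589528] [-0.03519873 -0.00610733  0.01104766] 12.236250953142982
```

View pics/s15c.png

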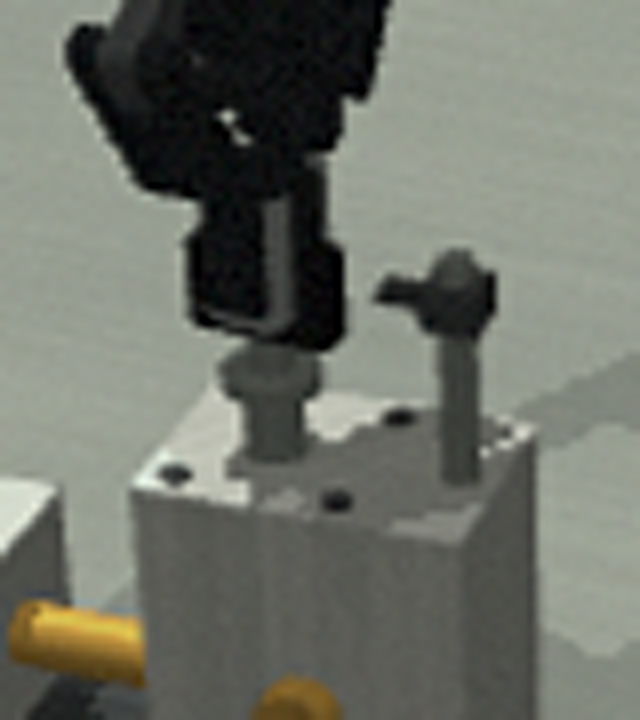

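```bash
python3 -m pendant '[[[0,0,-0.002,0,0,0,0],[0,0,-0.0045,0,0,0,0],[0,0,-0.007,0,0,0,0],[0,0,-0.0095,0,0,0,0],[0,0,-0.012,0,0,0,0],[0,0,-0.0145,0,0,0,0],[0,0,-0.017,0,0,0,0],[0,0,-0.019,0,0,0,0],[0,0,-0.02,0,0,0,0],[0,0,-0.02,0,0,0,0]]]';python3 - <<'E'
from h import *
s=manip.sense();print(s["tool_pos"],s["ee_rot"].round(4).tolist(),s["ft_force"],s["wrist_torque"],s["width"])
snap("scene","pics/s16.png");crop("pics/s16.png","pics/s16c.png",190,255,115,180,12)
E
```

```text
time_s: 16.75
tool_pos: [557.4, -143.2, 148.0]
ee_rot: [[1.0, 0.009, 0.002], [0.009, -1.0, -0.001], [0.002, 0.001, -1.0]]
ft_force: [-0.7, 0.3, -2.4]
width: 12.8
[ 557.41148513 -143.21432374  147.96113315] [[1.0, 0.0094, 0.0018], [0.0094, -1.0, -0.0008], [0.0018, 0.0008, -1.0]] [-0.69905998  0.29078816 -2.41376002] [0.06940415 0.02887682 0.0252496 ] 12.813313932984043
```

Run:
```python
from h import *
crop("pics/s16.png","pics/s16c.png",190,255,130,180,12)
```

```text
(no output)
```

View pics/s16c.png

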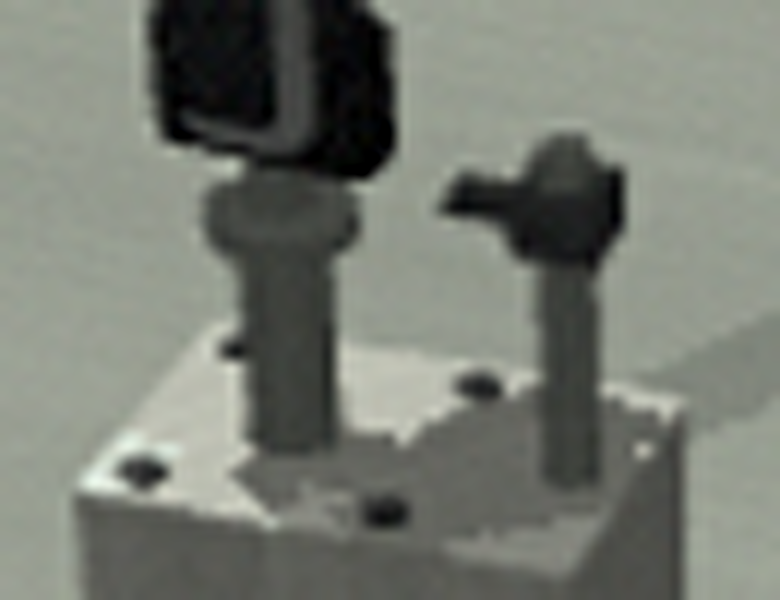

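Run:
```python
from geo import *
f=lambda p:((p-[190,130]+.5)*12-.5).round(1)
th=np.linspace(0,2*np.pi,73)
for z in (36,38,39,40,42):
    top=np.array([f(proj("scene",L(13*np.cos(a),13*np.sin(a),z+5))) for a in th]); bot=np.array([f(proj("scene",L(13*np.cos(a),13*np.sin(a),z))) for a in th])
    print(z,"centre",f(proj("scene",L(0,0,z+2.5))),"top back",top[:,1].min(),"bottom",bot[:,1].max(),"x",bot[:,0].min(),bot[:,0].max())
for z in (46,47,48,49,50): print(z,"tip",f(proj("scene",L(0,30,2.5+z))),"front top",f(proj("scene",L(5,30,4+z))),"front bot",f(proj("scene",L(5,30,1+z))),"back top",f(proj("scene",L(-5,30,4+z))))
for n,p in [("c1",L(30,-28,0)),("c2",L(30,60,0)),("c3",L(-30,60,0)),("rod bottom front",L(8,0,0)),("post top",L(0,50,62))]: print(n,f(proj("scene",p)))
```

```text
36 centre [276.6 234.2] top back 183.5 bottom 285.9 x 199.0 355.6
38 centre [275.9 223.6] top back 173.0 bottom 275.3 x 198.2 355.0
39 centre [275.6 218.3] top back 167.7 bottom 269.9 x 197.9 354.8
40 centre [275.2 213. ] top back 162.4 bottom 264.6 x 197.5 354.5
42 centre [274.5 202.3] top back 151.8 bottom 253.9 x 196.7 353.9
46 tip [443.  208.3] front top [431.7 214.3] front bot [432.4 230.5] back top [453.5 186.4]
47 tip [442.8 203. ] front top [431.4 208.9] front bot [432.2 225.1] back top [453.3 181. ]
48 tip [442.5 197.6] front top [431.2 203.4] front bot [431.9 219.7] back top [453.1 175.6]
49 tip [442.3 192.2] front top [431. 198.] front bot [431.7 214.3] back top [452.8 170.2]
50 tip [442.1 186.8] front top [430.7 192.6] front bot [431.4 208.9] back top [452.6 164.8]
c1 [ 65.4 493.7]
c2 [560.1 581.5]
c3 [678.5 403.1]
rod bottom front [271.2 455.8]
post top [555.6 153.3]
```

```bash
python3 -m pendant '[[[0,0,-0.0015,0,0,0,0],[0,0,-0.003,0,0,0,0],[0,0,-0.0045,0,0,0,0],[0,0,-0.006,0,0,0,0],[0,0,-0.007,0,0,0,0],[0,0,-0.0075,0,0,0,0],[0,0,-0.0075,0,0,0,0]]]';python3 - <<'E'
from h import *
s=manip.sense();print(s["tool_pos"],s["ft_force"],s["wrist_torque"],s["width"])
ims=[manip.camera("scene").astype(float) for _ in range(6)]
cv2.imwrite("pics/s17.png",np.mean(ims,0)[:,:,::-1])
crop("pics/s17.png","pics/s17c.png",200,250,132,172,15)
E
```

```text
time_s: 17.5
tool_pos: [557.4, -143.2, 155.4]
ee_rot: [[1.0, 0.009, 0.002], [0.009, -1.0, -0.001], [0.002, 0.001, -1.0]]
ft_force: [0.3, 0.3, -2.1]
width: 12.4
[ 557.35550422 -143.20964684  155.38147099] [ 0.25192686  0.30853383 -2.0700259 ] [ 0.06634083 -0.02099574 -0.02830096] 12.44583545315482[ WARN:0@9.506] global loadsave.cpp:1063 imwrite_ Unsupported depth image for selected encoder is fallbacked to CV_8U.
```

View pics/s17c.png

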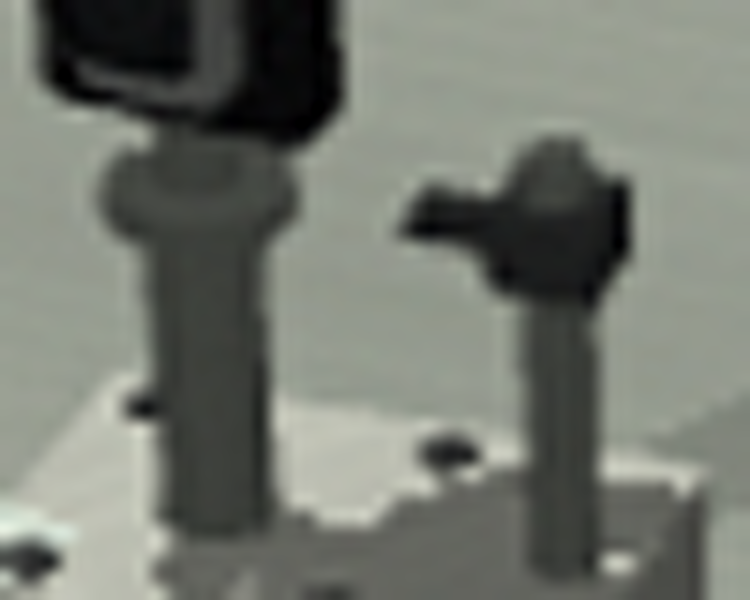

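Run:
```python
from geo import *
f=lambda p:((p-[200,132]+.5)*15-.5).round(1)
th=np.linspace(0,2*np.pi,145)
for z in (44,46,47,48,49,50):
    bot=np.array([f(proj("scene",L(13*np.cos(a),13*np.sin(a),z))) for a in th]);top=np.array([f(proj("scene",L(13*np.cos(a),13*np.sin(a),z+5))) for a in th])
    i,j=bot[:,0].argmin(),bot[:,0].argmax()
    print(z,"c",f(proj("scene",L(0,0,z+2.5))),"bot",bot[:,1].max(),"L",top[i],bot[i],"R",top[j],bot[j],"tip",f(proj("scene",L(0,30,z+2.5))),"fb",f(proj("scene",L(5,30,z+1))),"bt",f(proj("scene",L(-5,30,z+4))))
print("rod foot front",[f(proj("scene",L(8*np.cos(a),8*np.sin(a),0))) for a in (0,.3,-.4)],"post foot",f(proj("scene",L(5,50,0))))
im=cv2.imread("pics/s17.png",0)
for c in (206,208,210,212,213,214,216,219): print(c,im[136:156,c])
for c in range(225,234): print(c,im[138:152,c])
```

```text
44 c [192.5 209.7] bot 274.1 L [ 92.5 196.4] [ 94.9 229.9] R [290.  191.6] [291.8 224.9] tip [404.4 244. ] fb [391.2 271.6] bt [417.6 216.5]
46 c [191.6 196.3] bot 260.7 L [ 91.5 183. ] [ 94.  216.5] R [289.3 178.2] [291.1 211.6] tip [403.9 230.6] fb [390.6 258.2] bt [417.  203.1]
47 c [191.2 189.6] bot 254.0 L [ 91.  176.2] [ 93.5 209.8] R [288.9 171.4] [290.7 204.9] tip [403.6 223.8] fb [390.3 251.5] bt [416.7 196.4]
48 c [190.7 182.9] bot 247.2 L [ 90.5 169.5] [ 93.  203.1] R [288.6 162.7] [290.4 196.2] tip [403.3 217.1] fb [390.  244.7] bt [416.5 189.7]
49 c [190.3 176.2] bot 240.5 L [ 90.  162.8] [ 92.5 196.4] R [288.2 158. ] [290.  191.6] tip [403.  210.3] fb [389.7 238. ] bt [416.2 182.9]
50 c [189.9 169.5] bot 233.7 L [ 89.5 156. ] [ 92.  189.7] R [287.8 149.2] [289.7 182.8] tip [402.7 203.6] fb [389.4 231.2] bt [415.9 176.2]
rod foot front [array([189.1, 539.9]), array([206.3, 541.4]), array([169.6, 533.9])] post foot [543.5 589. ]
206 [ 43  65   9 129 153 154 158 139 121 113 132 153 152 151 151 154 154 153
 156 152]
208 [ 14  71  44  66 156 143  83  68  69  67  57  63 133 1
[... 303 characters left out ...]
  6  6  8 57 69 69 71 70 65 60 57 55 54 55 56 56 58 57]
219 [  8   7   8   7   2  32 103 104  80  71  88 141 153 151 150 151 152 152
 154 155]
225 [154 154 152 150 150 152 149 152 156 152 151 149 149 147]
226 [152 155 155 150 150 154 150 156 137 108 148 151 151 146]
227 [153 155 156 151 150 155 156 100  66  42 147 152 151 148]
228 [152 154 155 150 151 156 100  41  27  15 124 151 150 148]
229 [152 154 154 153 151 156  95  36  27  20 116 149 152 149]
230 [153 154 155 152 151 155 125  46  30  22  94 152 154 150]
231 [152 154 155 155 152 154 132  48  28  23  62 122 154 154]
232 [151 152 156 156 152 156 159  57  28  27  34  59  77 127]
233 [151 152 158 158 158 135 102  41  33  30  28  23  19  72]
```

```bash
python3 -m pendant '[[[0,0,-0.0008,0,0,0,0],[0,0,-0.0016,0,0,0,0],[0,0,-0.0017,0,0,0,0],[0,0,-0.0017,0,0,0,0],[0,0,-0.0017,0,0,0,0]]]';python3 - <<'E'
from h import *
s=manip.sense();print(s["tool_pos"],s["dq"].round(2),s["ft_force"],s["wrist_torque"],s["width"])
snap("scene","pics/s18.png")
crop("pics/s18.png","pics/s18c.png",130,260,120,220,6);crop("pics/s18.png","pics/s18d.png",200,250,132,172,15)
snap("top","pics/t18.png")
E
```

```text
time_s: 18.3
tool_pos: [557.3, -143.2, 157.0]
ee_rot: [[1.0, 0.009, 0.002], [0.009, -1.0, -0.001], [0.002, 0.001, -1.0]]
ft_force: [0.4, -0.8, -1.8]
width: 12.3
[ 557.32747233 -143.17101883  156.9690404 ] [-0.01 -0.13  0.    0.08 -0.07  0.07] [ 0.38548237 -0.77605694 -1.76130709] [-0.00984382  0.01977729 -0.06024795] 12.326347652574162
```

View pics/s18c.png

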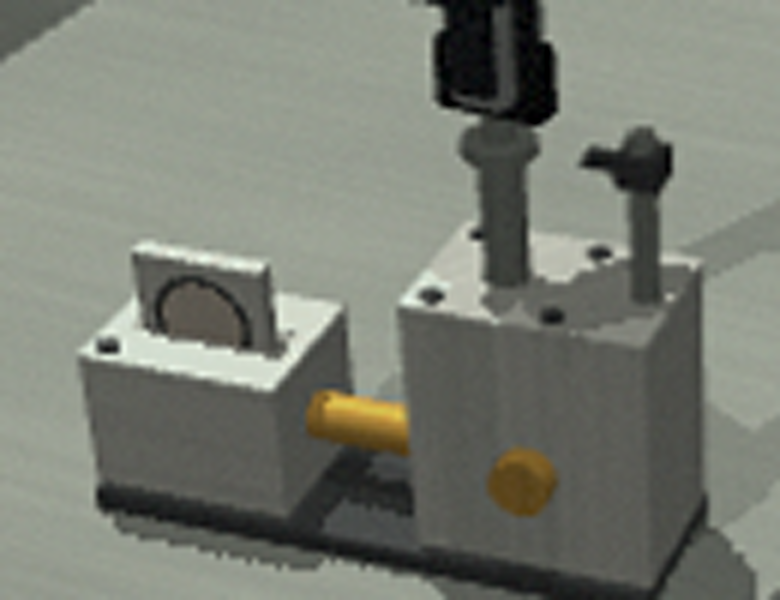

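View pics/s18d.png

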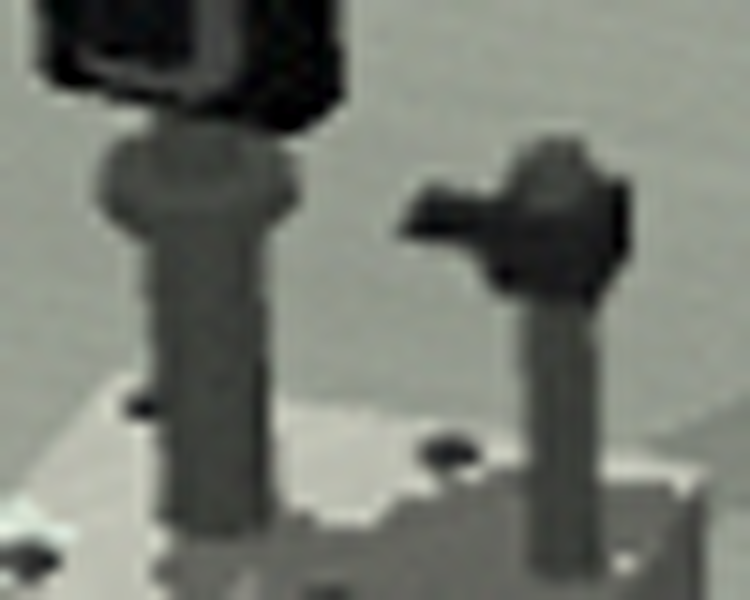

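View pics/s18.png

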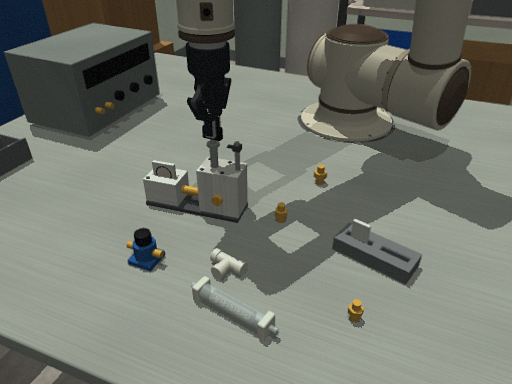

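Run:
```python
from plant import manip
print(manip.job_done())
```

```text
the job is handed in; nothing more can be done
None
```

The filter plate is home in the slot and released. The gripper is holding the piston rod still, with its collar level with the pointer. I handed in at about 18.4 s of the 54 s allowed, and no verdict was reported.

**Filter plate:** It bottomed out at TCP z 55.5 mm (55.6 expected) with about 20 N of push. After I let go, the scene picture showed it seated, with its top edge within about 1 mm of the home height. It was in the same place in the last picture.

**Piston rod:** Wrist forces stayed under about 3 N wherever I read them during the lift. At the end they were about 1 N sideways, plus roughly the rod's own weight.

**Collar height:** The collar was lifted about 47.6 mm by the arm's own reading. The picture puts the pointer about 47.7 mm above the resting collar. I trust that agreement to about 1–2 mm, because before the last small correction the arm and the picture read the collar height 0.6 mm apart.

**Bystanders:** The last scene picture shows no change in the blank, fittings or pointer.

**Disagreements:**
- **Finger tips:** They sat about 19 mm behind the stated TCP, which made my first grip on the plate too shallow. I opened and gripped again 15 mm lower.
- **Finger opening:** It read 6.5 mm on the 8 mm plate and 12.3 mm on the 14 mm toggle.

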